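Shoot the model cars on the desert diorama

TASK

Set up and take a studio picture: move every model car from the tray onto the pale dirt track of the desert diorama, standing in line along it, wholly on the track, not touching one another and with their noses towards the camera, and click the lamp box's knob over to on. Then press the camera's release pedal down to its stop and keep it there for about two seconds while the cars stand ready and the lamp is on. Afterwards click the lamp off again and put all the cars back in the tray, standing on their wheels; set the cars down rather than dropping them, and leave the other things on the table where they are.

Things in the scene. Friction and masses are not known exactly. Their poses are not given: they have to be found in the camera images.
- coupe_mid (a point): Model car, a low sports coupe with a small rear wing, 104 mm long, 44 wide, 30 high, about 130 g, wheels fixed. Point: its centre, 15 mm above the ground under its wheels; x to its nose, y to its left, z up. Its sides are flat and upright from 6 to 21 mm above the ground: grip there across the width, mid-length. Absent in some starts (None).
- hatch_mid (a point): Model car, a short hatchback, 94 mm long, 42 wide, 35 high, about 130 g, wheels fixed. Point: its centre, 17.5 mm above the ground under its wheels; x to its nose, y to its left, z up. Its sides are flat and upright from 6 to 21 mm above the ground: grip there across the width, mid-length. Absent in some starts (None).
- van_mid (a point): Model car, a tall panel van, 110 mm long, 44 wide, 46 high, about 130 g, wheels fixed. Point: its centre, 23 mm above the ground under its wheels; x to its nose, y to its left, z up. Its sides are flat and upright from 6 to 21 mm above the ground: grip there across the width, mid-length. Absent in some starts (None).
- pickup_mid (a point): Model car, a pickup truck with an open load bed behind its cab, 112 mm long, 44 wide, 40 high, about 130 g, wheels fixed. Point: its centre, 20 mm above the ground under its wheels; x to its nose, y to its left, z up. Its sides are flat and upright from 6 to 21 mm above the ground: grip there across the width, mid-length. Absent in some starts (None).
- diorama: Fixed sand-covered foam board, 240 mm (x, away from the robot) by 420 mm (y), flat top 30 mm above the table; origin at the centre of its underside. Low rocks (up to 50 mm over the sand) and two wire trees (up to 110 mm), glued down, stand on its far side, 100 mm and more beyond the track's middle line.
- track (a point): Middle of the dirt track on the diorama, at ground level, 30 mm above the table. The track is a pale straight flat strip, 84 mm wide with two wheel ruts, along the board's whole length of 420 mm. y: along the track towards the camera; x: across it, away from the robot; z up. On the robot's side the board ends 80 mm from its middle line.
- track_end (a point): The track's end nearest the camera: on its middle line at ground level, 210 mm from its middle point. The cars' noses must point this way. The camera stands on a low tripod about 210 mm beyond it, its lens looking back along the track.
- tray: Fixed shallow tray where the cars stand at the start, 250 mm (x) by 300 mm (y), floor 6 mm above the table, rim 16 mm above the table and 6 mm thick. Origin at the centre of its underside. The cars start near places 50 mm either side of the centre in x and 72 mm in y, pointing roughly along +y or -y.
- lamp_knob (a joint): Angle (rad) of the lamp's switch, a bar knob on top of the fixed lamp control box (100 x 130 mm, 48 mm high). Two rests with a spring detent between: off at 0, on at 1.3, both at a stop, turning clockwise (from above) to on. It takes up to 0.1 N m; past the middle (0.65) it clicks over by itself, short of it it springs back.
- knob_grip (a point): On the knob's upright axis, 68 mm above the table, half-way up its grip bar, which is 42 mm long, 12 mm thick, and reaches from 56 to 79 mm above the table; x axis along the bar (turns with the knob), z up. A round skirt 44 mm across lies below the bar.
- release_pedal (a joint): Angle (rad) of the camera's release pedal, a ribbed plate 112 x 66 mm hinged on a fixed heavy base of 125 x 80 mm: 0 up (sprung), 0.22 pressed down on its stop. It springs back up when let go.
- pedal_pad (a point): The place to press on top of the pedal's plate (moves with it): on its middle line, 85 mm from the hinge, 21 mm from the free edge; 48 mm above the table when up, 30 mm when down on the stop. x axis points from the free edge to the hinge. Pressing here takes about 4 N to start and 9 N at the stop.
- paint_jar: Bystander: small paint jar, 34 mm across, 50 mm tall. Origin at the centre of its underside. To be left alone.
- tall_jar: Bystander: glass jar with a dark lid, 40 mm across, 65 mm tall. Origin at the centre of its underside. To be left alone.
- glue_bottle: Bystander: white glue bottle, 36 mm across, 110 mm tall. Origin at the centre of its underside. To be left alone.
- loose_stone: Bystander: brown stone about 60 x 44 x 26 mm. Origin at the centre of its underside. To be left alone.
- paint_brush: Bystander: paint brush 170 mm long, lying flat. Origin at the centre of its underside (centre of its length). To be left alone.
- tape_roll: Bystander: roll of masking tape, 84 mm across, 20 mm tall, lying flat. Origin at the centre of its underside. To be left alone.
- light_meter: Bystander: grey hand-held light meter, 35 x 60 x 16 mm, lying flat. Origin at the centre of its underside. To be left alone.
Mind the look-alikes: they are no part of the job. Leave any yellow look-alike of the part that bears pickup_mid alone.

How it is judged:
By the outcome, as a careful person would: the job done as asked, in the order asked, and still so for the second after the job is handed in, with the robot touching nothing.
Of coupe, hatch, van, pickup only 2 to 3 are there at a start; the rules pass over those that are not, and their reading is None.
At some moment in a run one of coupe, hatch, van, pickup may be knocked a few centimetres aside while the robot is not near it.
It also fails if it takes over 210 s, if anything falls off the work surface, if the arm or the gripper's body presses on something with over 40 N, if the wrist force passes 120 N, or if a joint passes its speed limit or range.

ROBOT

A 6-joint arm with a two-finger parallel gripper is mounted at the origin on the work surface. World frame = base frame: x ahead of the robot, y to its left, z up, the work surface at z = 0. Lengths are in m, angles in rad, forces in N, time in s.
With the tool pointing down it reaches from about 0.35 to 0.975 m from the base axis. Payload 4.9 kg.
Tool frame: the origin (TCP) lies at the very end of the fingers, on their centre line; the grasp point (between the pads) lies manip.grip_point_offset behind it (manip.grip_point_offset is the distance from the TCP to the grasp point, in m); z points along the fingers, y is the direction in which the jaws open and shut (so a half turn about z gives the same grasp; the last joint's range is limited). The gripper opens to 85 mm and grips with 20 to 120 N. Pads are 22 mm wide; open, the fingers measure 114 mm over their backs; the gripper's body (76 mm by 85 mm) begins 54 mm behind the grasp point. The pads swing forward as they close: fully open they stand 13 mm farther back than shut.
Start: joints at [-1.285, 0.053, 1.613, -0, 1.476, -0.119], TCP at [0.246, -0.574, 0.231] pointing down, gripper open.
Joint ranges: [-3.01, 3.01], [-1.01, 2.22], [0.06, 2.58], [-1.02, 4.17], [0.09, 2.62], [-3.14, 3.14]. Speed limits (rad/s): [2.57, 2.57, 3.14, 3.14, 3.14, 3.14].

INTERFACE

Orientations are given as a unit quaternion [w, x, y, z].
In Python, from plant import status, grab_frame, camera_params, ticket, boxes_of, outline_of, manip gives the robot as it stands. The module is installed in compiled form; this text tells all that it offers.
- The arm moves only by the tool play_rows, never from a script. Its argument "deltas" is a list of rows, each a list of 2 entries, a list of its own where there are three numbers: the shift along the world's x, y, z in m, then the turn about the world's z in rad. A call has 1 to 5 rows; each row is the pose to reach, as a shift and turn from the pose commanded when the call began; what a row does not reach only later rows make up. A row lasts 1/8 s, in which the tool goes at most 62.5 mm and 10.7 degrees, less where a joint would pass 70% of its speed; a pose out of reach is approached as far as the arm can. A call with a gripper value outside its range is refused whole. "grip" is the opening, from -1 (shut) to 1 (fully open), set as the call begins (left out, the last holds). The fingers move at their own pace and stop on an object; the grip force is fixed at half the most. Time passes only in rows, so rows that repeat a pose let the fingers close. It gives the time, the measured TCP pose, the force and the opening at its end, in the units of the state.
- status.state(): the state, without advancing time (a new reading comes with each control period).
- grab_frame(name): name is "scene" or "side" or "wrist"; returns (picture, depth): 480x640x3 uint8, blue, green, red; 480x640 float32, m along the optical axis (not along the pixel's ray), 0 where there is no reading.
- camera_params(name): a dict with "mtx" (3x3 intrinsics, pixels), "world_from_camera" (4x4, takes a point from camera to world coordinates). Camera axes: x right, y up, looking along -z (the intrinsics and any distortion apply to the point x, -y, -z); pixel columns grow to the right and rows downward; lengths in m; the calibration is good to about 2 mm. A picture is of the moment at which its call begins: read the wrist's pose just before it. camera_params takes no time and is no camera call; for the wrist camera it gives the pose at the moment of the call.
- ticket.job_done(): hands the job in, once; it reports no verdict.
Trained networks look in the newest picture that a camera, given by its name, has taken for a name from the list of things; names that differ only in an ending like _2 or _b are one class to them, and where a whole thing is asked for, a point or a joint stands for the part that bears it (a point fixed in the world has none). Each returns a list of dicts, best first, with "confidence" (0 to 1); they miss things now and then, are a little off and sometimes report something else, mostly with a low value. They report only what shows in the picture. A call takes as long as a camera call. They do not tell look-alikes from the thing itself.
- boxes_of(camera, name): "box" ([left, top, right, bottom] in pixels, round what is visible of it).
- outline_of(camera, name): "region" (480x640 bool, what is visible of it) and "box" ([left, top, right, bottom] in pixels, round what is visible of it).
The state is a dict: "time": time; "joint_pos": joint angles; "joint_vel": joint speeds; "joint_efforts": joint torques, N m; "tool_pos": TCP position; "tool_rot": TCP orientation; "contact_force": force on the tool from outside, world axes, zero at the start; "ft_torque": the same for the moment, N m; "gripper_width": opening from 0.0 (shut) to 1.0 (fully open).
Only numpy, scipy, OpenCV 4.12 (cv2) and the standard library are available. Lean on these libraries where they do the work, as an engineer would, in place of code of your own. Each camera call takes 0.05 s, during which the arm holds its last target.

## Working session

There is one attempt and no reset: what is moved stays moved. The work goes in short steps, Python scripts to look and compute and a tool call to move; the robot and the scene stay as the last step left them, time stands still between calls to the robot, and variables do not carry over. Pictures are saved under pics/ and viewed, and the job is handed in when it is done.

Besides the shell and the picture viewer there is one more tool, called after "Call:" by a JSON object that holds its "fn" and its "kwargs", one argument or row to a line. play_rows: Moves the arm, as the interface text tells. Its arguments: {"type":"object","properties":{"deltas":{"type":"array"},"grip":{"type":"number"}},"required":["deltas"]}

```bash
mkdir -p pics; ls
cat > h.py <<'E'
import numpy as np, cv2
from plant import status, grab_frame, camera_params, ticket, boxes_of, outline_of, manip
def cloud(name, depth, P=None):
    P=P or camera_params(name); K=np.array(P["mtx"]); T=np.array(P["world_from_camera"])
    v,u=np.mgrid[0:480,0:640]
    x=(u-K[0,2])/K[0,0]*depth; y=(v-K[1,2])/K[1,1]*depth
    pts=np.stack([x,-y,-depth,np.ones_like(depth)],-1)@T.T
    return pts[...,:3]
E
python3 - <<'E'
from h import *
s=status.state(); print(s); print(manip.grip_point_offset)
for n in ["scene","side","wrist"]:
    P=camera_params(n); print(n,P)
    im,d=grab_frame(n); cv2.imwrite(f"pics/{n}0.png",im); np.save(f"{n}_d.npy",d); np.save(f"{n}_im.npy",im)
E
```

```text
pics
{'time': 0.0, 'joint_pos': array([-1.28497841e+00,  5.33532807e-02,  1.61430079e+00,  1.02188041e-05,
        1.47600773e+00, -1.19022254e-01]), 'joint_vel': array([ 0.00144596, -0.00082948, -0.00042056,  0.00029775, -0.00167447,
        0.00056377]), 'joint_efforts': array([ 9.18572441e-04, -3.93681765e+01, -3.70175278e+01,  1.36813441e-07,
        7.16357521e-03,  3.40142698e-06]), 'tool_pos': array([ 0.24598189, -0.57387596,  0.23006119]), 'tool_rot': array([-1.03140000e-03,  9.79582486e-01,  2.01040005e-01, -8.11127998e-05]), 'contact_force': array([-0.43140172, -0.42516564,  0.42491963]), 'ft_torque': array([-0.04218501,  0.01353624,  0.00950079]), 'gripper_width': 1.0013271059659914}
0.0187
scene {'mtx': array([[555.8758823 ,   0.        , 318.30723599],
       [  0.        , 555.8758823 , 233.79523145],
       [  0.        ,   0.        ,   1.        ]]), 'world_from_camera': array([[-0.78104867, -0.40435019,  0.47588223,  1.12188043],
       [ 0.62443035, -0.49709957,  0.60247718,  0.81154147],
       [-0.00705091,  0.76771931,  0.64074749,  0.90524134],
       [ 0.     
[... 217 characters left out ...]
orld_from_camera': array([[ 0.73582525,  0.35923573, -0.57403039, -0.15752495],
       [-0.67715223,  0.38394936, -0.62773223, -0.67690582],
       [-0.00510525,  0.85060718,  0.52577691,  0.66368492],
       [ 0.        ,  0.        ,  0.        ,  1.        ]])}
wrist {'mtx': array([[411.93846535,   0.        , 315.50646142],
       [  0.        , 411.93846535, 235.19426858],
       [  0.        ,   0.        ,   1.        ]]), 'world_from_camera': array([[ 0.39478871,  0.88423682,  0.24953382,  0.30849563],
       [-0.91876932,  0.38059656,  0.10492471, -0.54760901],
       [-0.00219342, -0.27068711,  0.96266488,  0.3739904 ],
       [ 0.        ,  0.        ,  0.        ,  1.        ]])}
```

View pics/scene0.png

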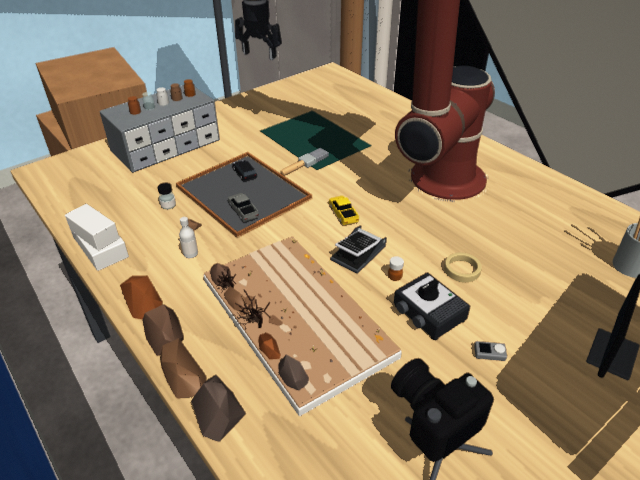

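View pics/side0.png

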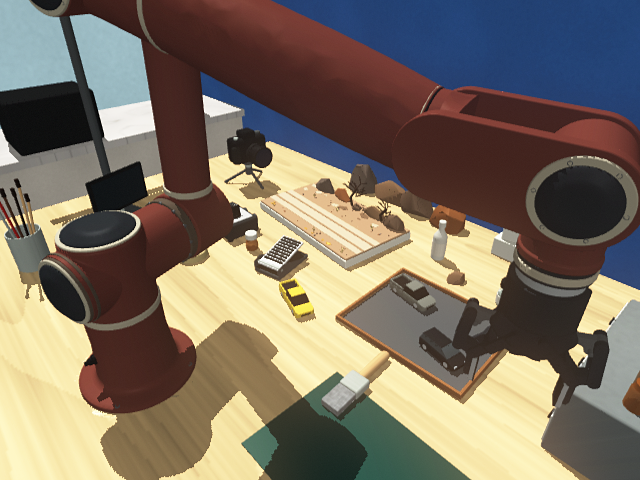

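View pics/wrist0.png

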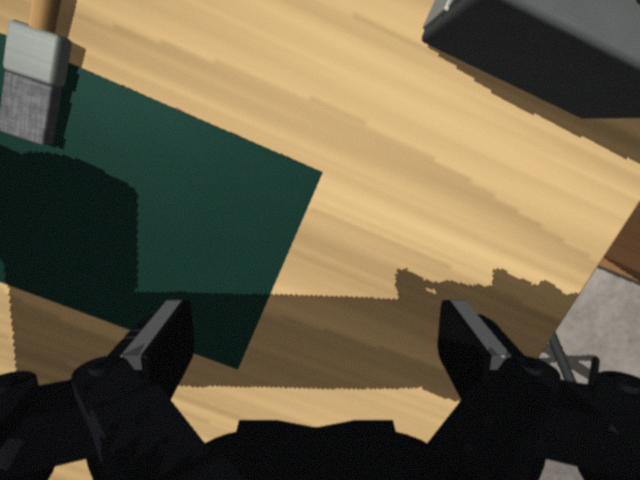

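Scene: the tray at about (243,193) holds a grey pickup (243,207) and a dark car (243,168). A yellow pickup look-alike stands outside it at (344,210). The pedal is at (358,248), the lamp box at (431,302) and the camera at (440,405). I'll enlarge and measure.

Run:
```python
from h import *
im=np.load("scene_im.npy"); d=np.load("scene_d.npy")
P=camera_params("scene"); c=cloud("scene",d,P); np.save("scene_c.npy",c)
for n in ["coupe_mid","hatch_mid","van_mid","pickup_mid","track","tray","diorama","lamp_knob","release_pedal"]:
    for r in boxes_of("scene",n)[:3]:
        b=r["box"]; u,v=int((b[0]+b[2])/2),int((b[1]+b[3])/2)
        print(n,round(r["confidence"],2),np.round(b),np.round(c[v,u],3))
a=cv2.resize(im[140:260,160:380],None,fx=3.6,fy=3.6,interpolation=cv2.INTER_CUBIC)
b=cv2.resize(im[210:350,310:490],None,fx=4.2,fy=4.2,interpolation=cv2.INTER_CUBIC)
cv2.imwrite("pics/a1.png",a);cv2.imwrite("pics/b1.png",b)
# orthographic rectified maps of heights and colours
X0,Y0=0.2,-0.6; res=0.002
W,H=int(1.2/res),int(0.8/res)
m=(c[...,2]>-0.02)&(c[...,2]<0.3)&(d>0)
top=np.zeros((H,W,3),np.uint8);z=np.full((H,W),-1.)
iy=((c[...,1]-Y0)/res).astype(int);ix=((c[...,0]-X0)/res).astype(int)
ok=m&(iy>=0)&(iy<W)&(ix>=0)&(ix<H)
idx=np.argsort(c[...,2][ok]); top[ix[ok][idx],iy[ok][idx]]=im[ok][idx]
cv2.imwrite("pics/top.png",top)
print(status.state()["time"])
```

```text
hatch_mid 0.89 [233. 163. 254. 182.] [ 0.471 -0.352  0.036]
van_mid 0.34 [175. 153. 310. 234.] [ 0.522 -0.279  0.027]
pickup_mid 0.94 [230. 191. 261. 222.] [ 0.548 -0.225  0.027]
pickup_mid 0.68 [330. 196. 358. 226.] [ 0.355 -0.054  0.022]
track 0.59 [205. 236. 400. 413.] [0.678 0.193 0.029]
track 0.2 [189. 222. 198. 230.] [ 0.688 -0.253  0.017]
tray 0.8 [175. 154. 311. 236.] [ 0.537 -0.248  0.048]
diorama 0.58 [205. 237. 404. 416.] [0.679 0.2   0.03 ]
lamp_knob 0.91 [417. 277. 441. 304.] [0.434 0.313 0.067]
release_pedal 0.81 [337. 231. 382. 259.] [0.436 0.097 0.047]
release_pedal 0.73 [417. 280. 438. 299.] [0.442 0.313 0.075]
release_pedal 0.4 [176. 154. 311. 238.] [ 0.538 -0.246  0.046]
0.6
```

View pics/a1.png

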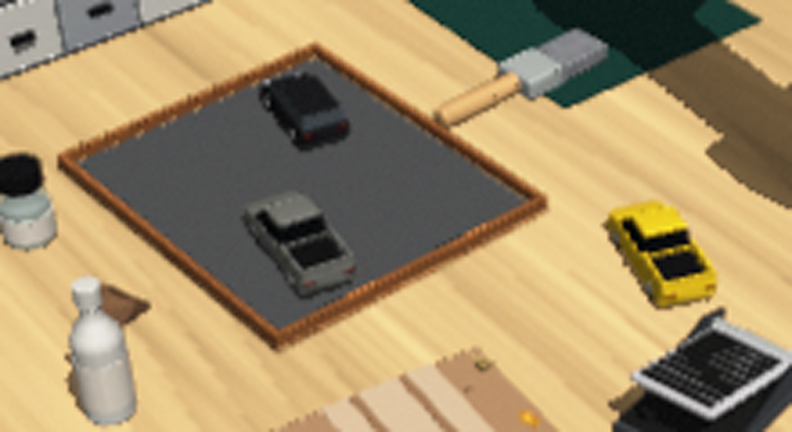

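View pics/b1.png

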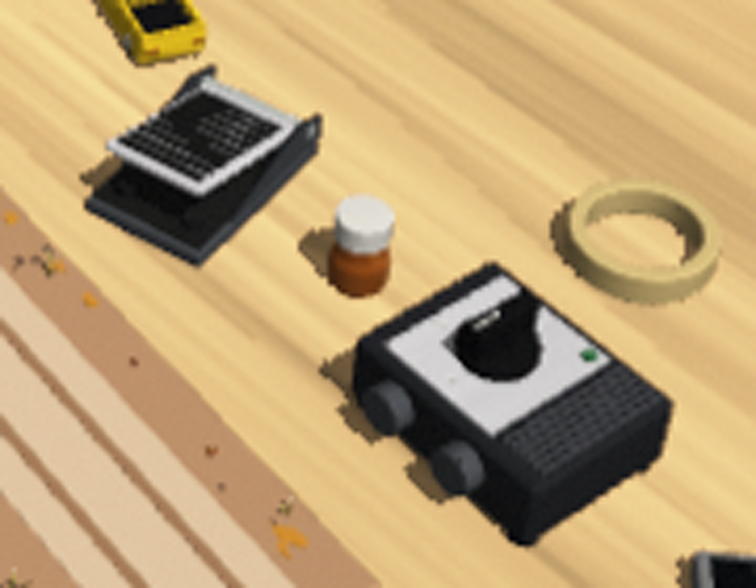

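View pics/top.png

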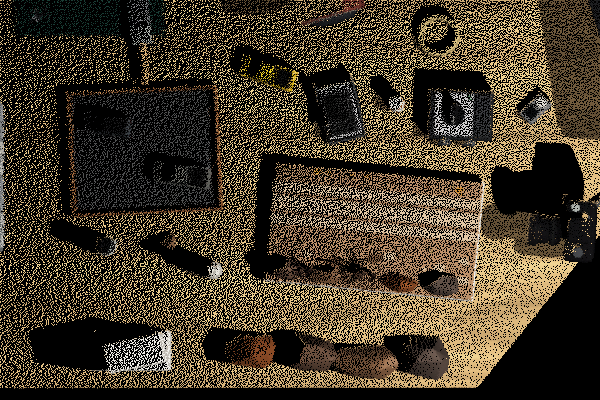

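Run:
```python
from h import *
im=np.load("scene_im.npy"); c=np.load("scene_c.npy"); d=np.load("scene_d.npy")
hsv=cv2.cvtColor(im,cv2.COLOR_BGR2HSV)
# board top
box=np.zeros(d.shape,bool); box[230:420,200:405]=1
m=box&(abs(c[...,2]-0.030)<0.008)&(c[...,0]>0.5)
print("board top z",np.median(c[m][:,2]))
n,lab,st,_=cv2.connectedComponentsWithStats(m.astype(np.uint8)); k=1+np.argmax(st[1:,4]); m=lab==k
p=c[m][:,:2].astype(np.float32); r=cv2.minAreaRect(p); print("board rect",r, cv2.boxPoints(r))
for t in [(300,280),(320,300),(340,320),(310,270),(280,300)]:
  print(t,im[t[1],t[0]],hsv[t[1],t[0]],np.round(c[t[1],t[0]],3))
pale=m&(hsv[...,2]>195)&(hsv[...,1]<95)
cv2.imwrite("pics/pale.png",pale.astype(np.uint8)*255)
p=c[pale][:,:2]
print(len(p))
r=cv2.minAreaRect(p.astype(np.float32)); print("pale",r,cv2.boxPoints(r))
# tray rect: rim colour
b=boxes_of
rim=(abs(c[...,2]-0.016)<0.006)&(c[...,0]>0.3)&(c[...,0]<.7)&(c[...,1]<-.1)&(c[...,1]>-.5)&(hsv[...,1]>130)&(hsv[...,2]<170)
n,lab,st,_=cv2.connectedComponentsWithStats(rim.astype(np.uint8),connectivity=8); k=1+np.argmax(st[1:,4])
r=cv2.minAreaRect(c[lab==k][:,:2].astype(np.float32)); print("tray",r,cv2.boxPoints(r))
```

```text
board top z 0.029942020803881475
board rect ((0.6633197069168091, 0.14828723669052124), (0.422339528799057, 0.23961007595062256), 84.39476776123047) [[ 0.52346176 -0.050171  ]
 [ 0.7619261  -0.07357462]
 [ 0.80317765  0.3467455 ]
 [ 0.5647133   0.37014908]]
(300, 280) [161 196 224] [ 17  72 224] [0.603 0.088 0.029]
(320, 300) [ 91 124 161] [ 14 111 161] [0.609 0.166 0.033]
(340, 320) [ 91 127 169] [ 14 118 169] [0.612 0.236 0.032]
(310, 270) [105 145 189] [ 14 113 189] [0.568 0.078 0.031]
(280, 300) [105 143 187] [ 14 112 187] [0.675 0.11  0.03 ]
5281
pale ((0.6668914556503296, 0.14919035136699677), (0.4220319986343384, 0.2362266331911087), 85.2213363647461) [[ 0.53160965 -0.05125251]
 [ 0.7670151  -0.07093179]
 [ 0.80217326  0.34963322]
 [ 0.5667678   0.3693125 ]]
tray ((0.4973815083503723, -0.3094418942928314), (0.2617129683494568, 0.3052228093147278), 2.6482601165771484) [[ 0.35961348 -0.16303962]
 [ 0.37371606 -0.46793646]
 [ 0.63514954 -0.45584416]
 [ 0.62104696 -0.15094733]]
```

View pics/pale.png

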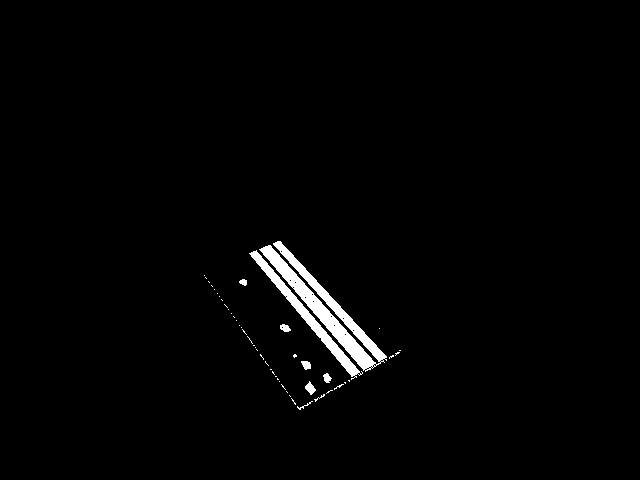

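Run:
```python
from h import *
im=np.load("scene_im.npy"); c=np.load("scene_c.npy"); d=np.load("scene_d.npy")
hsv=cv2.cvtColor(im,cv2.COLOR_BGR2HSV)
box=np.zeros(d.shape,bool); box[240:375,245:392]=1
pale=box&(abs(c[...,2]-.03)<.008)&(hsv[...,2]>195)&(hsv[...,1]<95)
k=cv2.morphologyEx(pale.astype(np.uint8),cv2.MORPH_OPEN,np.ones((3,3)))
n,lab,st,ce=cv2.connectedComponentsWithStats(k)
sel=[i for i in range(1,n) if st[i,4]>300]; print(st[sel])
p=c[np.isin(lab,sel)]; r=cv2.minAreaRect(p[:,:2].astype(np.float32)); print("track",r); print(cv2.boxPoints(r))
# pedal
box[:]=0; box[222:275,325:392]=1
m=box&(c[...,2]>0.008)&(c[...,2]<.08)
r=cv2.minAreaRect(c[m][:,:2].astype(np.float32)); print("pedal all",r,cv2.boxPoints(r))
pl=m&(c[...,2]>0.03); q=c[pl]
for z0 in np.arange(.01,.07,.006):
  s=c[m&(abs(c[...,2]-z0)<.003)]; print(round(z0,3),len(s),s.mean(0).round(3) if len(s) else '',s.min(0).round(3),s.max(0).round(3))
# knob
box[:]=0; box[265:345,385:480]=1
m=box&(c[...,2]>0.008)&(c[...,2]<.09)&(c[...,0]>.3)&(c[...,0]<.56)
b=m&(abs(c[...,2]-.048)<.004); r=cv2.minAreaRect(c[b][:,:2].astype(np.float32)); print("box top",r,cv2.boxPoints(r))
b=m&(c[...,2]>.074); print(c[b].round(3)[:,2].max(),b.sum()); r=cv2.minAreaRect(c[b][:,:2].astype(np.float32)); print("bar top",r,cv2.boxPoints(r))
```

```text
[[ 274  241  112  120 1307]
 [ 261  245  113  124 1991]
 [ 251  251  108  124 1378]]
track ((0.622343897819519, 0.15073050558567047), (0.41884246468544006, 0.08687184751033783), 84.3339614868164)
[[ 0.558444   -0.05337913]
 [ 0.6448915  -0.06195597]
 [ 0.6862438   0.35484016]
 [ 0.5997963   0.36341697]]
pedal all ((0.42398351430892944, 0.07409144937992096), (0.2178327739238739, 0.15121032297611237), 51.35305404663086) [[ 0.29691476  0.03624368]
 [ 0.4150114  -0.05819014]
 [ 0.5510523   0.11193921]
 [ 0.43295562  0.20637304]]
0.01 299 [0.444 0.094 0.011] [ 0.349 -0.03   0.008] [0.489 0.187 0.013]
0.016 271 [0.442 0.093 0.015] [ 0.348 -0.023  0.013] [0.488 0.193 0.019]
0.022 81 [0.423 0.111 0.022] [ 0.352 -0.017  0.019] [0.476 0.197 0.025]
0.028 144 [0.389 0.079 0.029] [0.351 0.025 0.025] [0.547 0.194 0.031]
0.034 175 [0.395 0.078 0.034] [0.353 0.028 0.031] [0.546 0.192 0.037]
0.04 161 [0.416 0.085 0.04 ] [0.376 0.034 0.037] [0.45  0.19  0.043]
0.046 216 [0.445 0.09  0.046] [0.414 0.052 0.043] [0.478 0.192 0.049]
0.052 120 [0.462 0.097 0.051] [0.414 0.06  0.049] [0.479 0.191 0.055]
0.058 2 [0.466 0.099 0.056] [0.464 0.084 0.055] [0.468 0.114 0.056]Traceback (most recent call last):
  File "<stdin>", line 16, in <module>
    return umr_minimum(a, axis, None, out, keepdims, initial, where)
ValueError: zero-size array to reduction operation minimum which has no identity
```

Call:
{"fn": "play_rows", "kwargs": {
  "deltas": [
    [[0.04,0.05,0.03],-0.18],
    [[0.08,0.1,0.06],-0.36],
    [[0.12,0.15,0.08],-0.54],
    [[0.16,0.2,0.1],-0.72],
    [[0.2,0.25,0.1],-0.9]
  ]
}}

```text
time: 1.23
tool_pos: [0.4273, -0.349, 0.3305]
tool_rot: [0.001, 0.97, -0.241, 0.002]
contact_force: [0.7, 0.6, 0.1]
gripper_width: 0.998
```

Call:
{"fn": "play_rows", "kwargs": {
  "deltas": [
    [[0,0,0],-0.18],
    [[0.0,0.0,0],-0.36],
    [[0,0,0],-0.54],
    [[0,0,0],-0.72],
    [[0,0,0],-0.9]
  ]
}}

```text
time: 1.85
tool_pos: [0.426, -0.3501, 0.3284]
tool_rot: [0.0, 0.769, -0.639, 0.0]
contact_force: [0.3, 0.5, 0.1]
gripper_width: 1.004
```

Call:
{"fn": "play_rows", "kwargs": {
  "deltas": [
    [[0,0,0],-0.12],
    [[0.0,0.0,0],-0.12],
    [[0.0,0.0,0],-0.12]
  ]
}}

```text
time: 2.22
tool_pos: [0.4259, -0.3501, 0.3283]
tool_rot: [-0.0, 0.732, -0.682, 0.0]
contact_force: [-0.2, -0.6, 0.7]
gripper_width: 1.0
```

```bash
cat >> h.py <<'E'
def yaw():
    w,x,y,z=status.state()["tool_rot"]; return np.arctan2(2*(x*y+w*z),1-2*(y*y+z*z))
def shot(name,tag):
    s=status.state(); P=camera_params(name); im,d=grab_frame(name); c=cloud(name,d,P)
    cv2.imwrite(f"pics/{tag}.png",im); np.savez(f"{tag}.npz",im=im,d=d,c=c)
    return s,P,im,d,c
E
python3 - <<'E'
from h import *
s,P,im,d,c=shot("wrist","w1")
print(s["tool_pos"],np.degrees(yaw()),s["joint_pos"],s["time"])
for n in ["hatch_mid","pickup_mid","coupe_mid","van_mid"]:
    for r in outline_of("wrist",n)[:3]:
        m=r["region"]; q=c[m&(c[...,2]>.012)]
        rr=cv2.minAreaRect(q[:,:2].astype(np.float32)); print(n,round(r["confidence"],2),np.round(r["box"]),m.sum(),rr,np.percentile(q[:,2],99))
E
```

```text
[ 0.42594903 -0.35012647  0.32830389] -85.95312636582031 [-8.23006827e-01 -1.62287475e-01  1.66013479e+00  3.69759098e-05
  1.64371891e+00  2.24762258e+00] 2.225
hatch_mid 0.83 [271. 106. 329. 200.] 3388 ((0.4467320442199707, -0.3844035565853119), (0.09316088259220123, 0.041215844452381134), 79.40664672851562) 0.043883532574283506
pickup_mid 0.82 [332. 365. 394. 425.] 2111 ((0.3650546967983246, -0.23299837112426758), (0.07637837529182434, 0.38554590940475464), 8.288922309875488) 0.40212150483091014
pickup_mid 0.72 [179. 226. 232. 324.] 3516 ((0.5145295858383179, -0.30960944294929504), (0.2659204304218292, 0.06820312887430191), 66.7098617553711) 0.048504760364307925
coupe_mid 0.56 [ 40. 378. 228. 480.] 2362 ((0.5448079109191895, -0.14246582984924316), (0.5582214593887329, 0.21156975626945496), 46.7540283203125) 0.3849498092878987
```

View pics/w1.png

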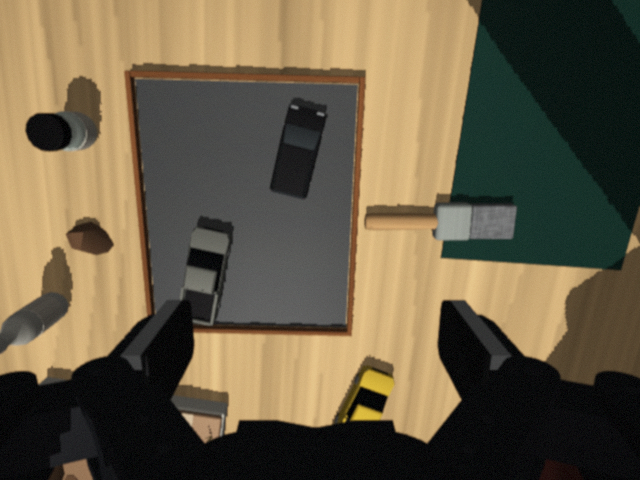

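Wrist view: the hatch at (300,150) has its headlights at the top and the pickup at (205,275) has its cab at the top, so both noses point to -y. The yellow look-alike at (370,395) is outside the tray, while the grey pickup in the tray fits the description.

```bash
cat >> h.py <<'E'
def car(c,center,r=.075,zlo=.012,zhi=.065):
    m=(np.hypot(c[...,0]-center[0],c[...,1]-center[1])<r)&(c[...,2]>zlo)&(c[...,2]<zhi)
    n,lab,st,_=cv2.connectedComponentsWithStats(m.astype(np.uint8)); k=1+np.argmax(st[1:,4]); m=lab==k
    q=c[m]; rr=cv2.minAreaRect(q[:,:2].astype(np.float32)); (cx,cy),(w,h),a=rr
    if w<h: a+=90
    print("car centre",round(cx,4),round(cy,4),"size",round(w,4),round(h,4),"long-axis yaw",round(a,1),"ztop",round(np.percentile(q[:,2],98),4),"n",len(q))
    return rr
E
python3 - <<'E'
from h import *
im=np.load("w1.npz")["im"];c=np.load("w1.npz")["c"]
car(c,(.4467,-.384)); car(c,(.55,-.25)); car(c,c[275,205])
print(c[275,205],c[150,300])
print("floor z",c[200:300,250:330,2].mean())
cs=np.load("scene_c.npy"); car(cs,(.4467,-.384)); car(cs,c[275,205])
cv2.imwrite("pics/w1z.png",cv2.resize(im[80:340,120:380],(780,780)) [:600])
E
```

```text
car centre 0.4467 -0.3838 size 0.0946 0.0422 long-axis yaw 79.9 ztop 0.0434 n 3500
car centre 0.5465 -0.2361 size 0.1123 0.0449 long-axis yaw 81.3 ztop 0.0478 n 3521
car centre 0.5465 -0.2361 size 0.1123 0.0449 long-axis yaw 81.3 ztop 0.0478 n 3521
[ 0.53938539 -0.24592112  0.04644066] [ 0.44348494 -0.38807364  0.04234911]
floor z 0.008632976184222076
car centre 0.4439 -0.382 size 0.1023 0.0581 long-axis yaw 77.1 ztop 0.044 n 324
car centre 0.5506 -0.2355 size 0.1165 0.045 long-axis yaw 82.8 ztop 0.0472 n 532
```

View pics/w1z.png

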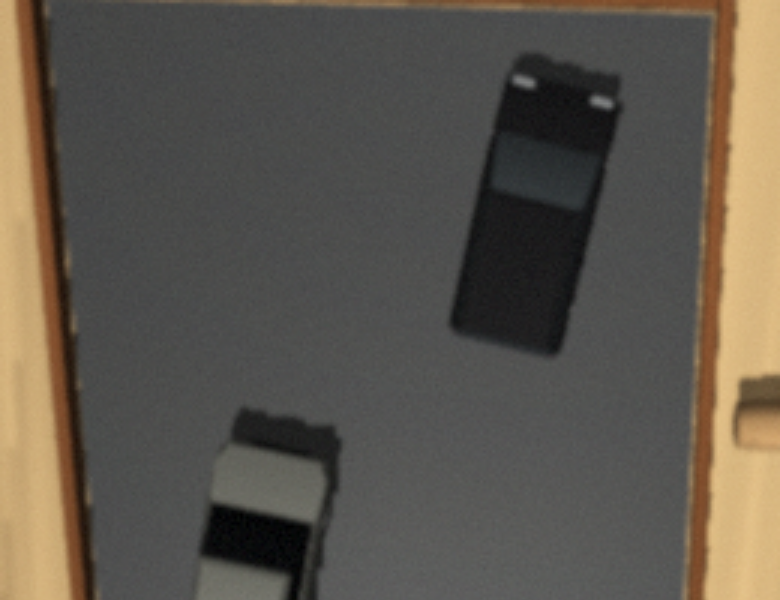

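Call:
{"fn": "play_rows", "kwargs": {
  "deltas": [
    [[0.03,0.028,0],-0.07],
    [[0.06,0.057,-0.03],-0.15],
    [[0.09,0.086,-0.08],-0.222],
    [[0.1205,0.114,-0.13],-0.222],
    [[0.1205,0.114,-0.19],-0.222]
  ],
  "grip": 0.7
}}

```text
time: 3.1
tool_pos: [0.5489, -0.2349, 0.1398]
tool_rot: [0.001, -0.652, 0.758, -0.002]
contact_force: [-0.0, -0.3, -1.0]
gripper_width: 0.849
```

Run:
```python
from h import *
s,P,im,d,c=shot("wrist","w2")
print(s["tool_pos"],np.degrees(yaw()),s["gripper_width"],s["time"])
car(c,(.5465,-.2361))
```

```text
[ 0.5488737  -0.23491564  0.1398179 ] -98.60152522799004 0.8489960642479911 3.1
car centre 0.5473 -0.2357 size 0.1116 0.0441 long-axis yaw 81.3 ztop 0.0479 n 11641
```

View pics/w2.png

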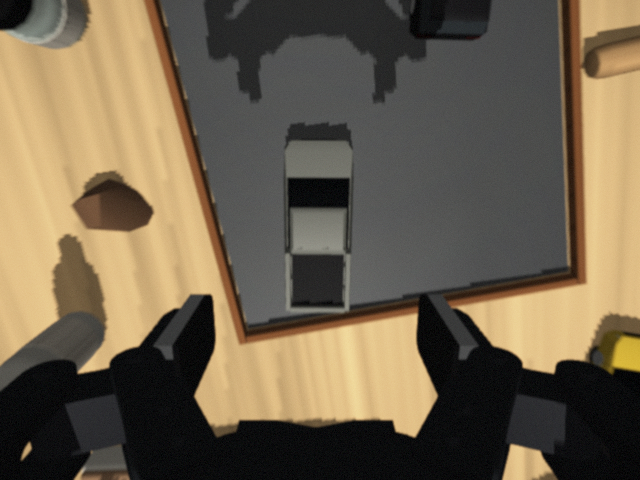

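Call:
{"fn": "play_rows", "kwargs": {
  "deltas": [
    [[-0.001,0,-0.04],0],
    [[-0.001,0,-0.08],0],
    [[-0.001,0,-0.11],0],
    [[-0.001,0,-0.12],0],
    [[-0.001,0,-0.125],0]
  ]
}}

```text
time: 3.78
tool_pos: [0.5459, -0.2367, 0.0156]
tool_rot: [0.0, -0.651, 0.759, -0.0]
contact_force: [0.9, 0.0, -0.1]
gripper_width: 0.85
```

Call:
{"fn": "play_rows", "kwargs": {
  "deltas": [
    [[0,0,0],0]
  ]
}}

```text
time: 3.9
tool_pos: [0.5463, -0.2368, 0.0161]
tool_rot: [0.0, -0.651, 0.759, -0.001]
contact_force: [0.2, -0.3, -0.7]
gripper_width: 0.853
```

Call:
{"fn": "play_rows", "kwargs": {
  "deltas": [
    [[0.0005,0.0008,-0.006],0],
    [[0.0005,0.0008,-0.006],0]
  ]
}}

```text
time: 4.15
tool_pos: [0.546, -0.2353, 0.0089]
tool_rot: [0.0, -0.651, 0.759, -0.0]
contact_force: [-0.0, 1.3, -0.8]
gripper_width: 0.848
```

Call:
{"fn": "play_rows", "kwargs": {
  "deltas": [
    [[0,0,0],0],
    [[0,0,0],0],
    [[0,0,0],0],
    [[0,0,0],0],
    [[0,0,0],0]
  ],
  "grip": -1
}}

```text
time: 4.78
tool_pos: [0.5464, -0.2356, 0.0094]
tool_rot: [0.0, -0.651, 0.759, -0.0]
contact_force: [-0.8, -0.2, 5.6]
gripper_width: 0.501
```

Call:
{"fn": "play_rows", "kwargs": {
  "deltas": [
    [[0,0,0.01],0],
    [[0,0,0.05],0],
    [[0,0,0.1],0],
    [[0,0.01,0.14],0.1],
    [[0.005,0.04,0.15],0.28]
  ]
}}

```text
time: 5.4
tool_pos: [0.5522, -0.1966, 0.1628]
tool_rot: [-0.001, 0.752, -0.659, 0.003]
contact_force: [-0.4, -0.9, -0.8]
gripper_width: 0.502
```

Call:
{"fn": "play_rows", "kwargs": {
  "deltas": [
    [[0.005,0.03,0],0.18],
    [[0.01,0.06,0],0.36],
    [[0.015,0.09,0],0.54],
    [[0.02,0.12,0],0.72],
    [[0.025,0.15,0],0.9]
  ]
}}

```text
time: 6.02
tool_pos: [0.5753, -0.0443, 0.1582]
tool_rot: [0.0, 0.964, -0.266, -0.001]
contact_force: [1.1, 0.5, -0.8]
gripper_width: 0.499
```

Call:
{"fn": "play_rows", "kwargs": {
  "deltas": [
    [[0.005,0.03,0],0.18],
    [[0.01,0.06,0],0.36],
    [[0.015,0.09,0],0.54],
    [[0.02,0.12,0],0.72],
    [[0.025,0.15,0],0.9]
  ]
}}

```text
time: 6.65
tool_pos: [0.6003, 0.1056, 0.1581]
tool_rot: [-0.0, 0.984, 0.18, -0.001]
contact_force: [0.2, -0.2, -1.2]
gripper_width: 0.502
```

Call:
{"fn": "play_rows", "kwargs": {
  "deltas": [
    [[0.005,0.03,0],0.18],
    [[0.01,0.06,0],0.36],
    [[0.015,0.09,0],0.54],
    [[0.02,0.11,0],0.72],
    [[0.025,0.116,0],0.9]
  ]
}}

```text
time: 7.28
tool_pos: [0.6252, 0.2218, 0.158]
tool_rot: [-0.0, 0.807, 0.591, -0.001]
contact_force: [-0.6, -0.4, -0.8]
gripper_width: 0.503
```

Run:
```python
from h import *
s,P,im,d,c=shot("wrist","w3")
print(s["tool_pos"],np.degrees(yaw()),s["gripper_width"],s["time"],s["joint_pos"])
u=np.array([.0985,.9951]); t=np.array([.6229,.151])+.07*u; print(t, t-s["tool_pos"][:2], np.radians(84.35)-yaw())
hsv=cv2.cvtColor(im,cv2.COLOR_BGR2HSV)
```

```text
[0.62520707 0.22182847 0.1579541 ] 72.6139902341253 0.502722978513083 7.275 [2.28798030e-01 1.94542354e-01 1.58307409e+00 1.68812140e-04
 1.36560337e+00 5.35566121e-01]
[0.629795 0.220657] [ 0.00458793 -0.00117147] 0.20483201146072227
```

View pics/w3.png

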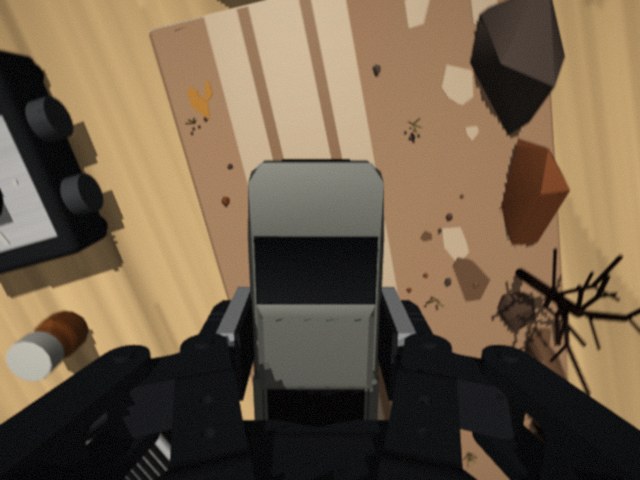

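Call:
{"fn": "play_rows", "kwargs": {
  "deltas": [
    [[0.002,0,-0.02],0.12],
    [[0.0046,-0.001,-0.06],0.205],
    [[0.0046,-0.001,-0.095],0.205],
    [[0.0046,-0.001,-0.105],0.205],
    [[0.0046,-0.001,-0.105],0.205]
  ]
}}

```text
time: 7.95
tool_pos: [0.63, 0.2194, 0.0533]
tool_rot: [-0.0, 0.745, 0.667, -0.001]
contact_force: [0.2, -0.3, -0.7]
gripper_width: 0.503
```

Run:
```python
from h import *
s,P,im,d,c=shot("wrist","w4")
print(s["tool_pos"],np.degrees(yaw()),s["time"])
hsv=cv2.cvtColor(im,cv2.COLOR_BGR2HSV)
u=np.array([.0985,.9951]);n=np.array([.9951,-.0985]);o=np.array([.6229,.151])
print("tool offset", (s["tool_pos"][:2]-o)@u,(s["tool_pos"][:2]-o)@n)
pale=(abs(c[...,2]-.03)<.01)&(hsv[...,2]>185)&(hsv[...,1]<95)
q=(c[...,:2]-o)
for s0 in [.13,.14,.15,.16,.17]:
    m=pale&(abs(q@u-s0)<.003)&(abs(q@n)<.06); v=(q@n)[m]; print(s0,m.sum(),np.percentile(v,[1,99]) if m.sum() else '')
```

```text
[0.63002892 0.21935974 0.05331852] 83.68671972752593 7.95
tool offset 0.0687269779841094 0.00036055610763672304
0.13 2725 [-0.04233526  0.03955184]
0.14 2857 [-0.04253048  0.03943869]
0.15 3052 [-0.04249095  0.0395206 ]
0.16 3194 [-0.04230475  0.03951084]
0.17 3359 [-0.04232547  0.03941284]
```

View pics/w4.png

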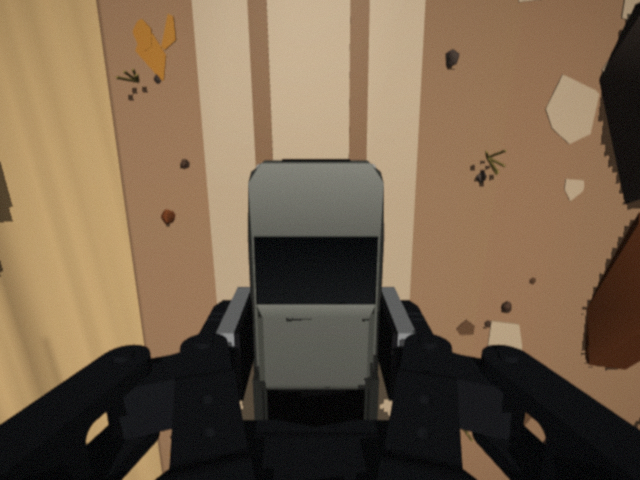

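Call:
{"fn": "play_rows", "kwargs": {
  "deltas": [
    [[-0.001,0,-0.01],0.012],
    [[-0.001,0,-0.015],0.012],
    [[-0.001,0,-0.0185],0.012],
    [[-0.001,0,-0.0185],0.012]
  ]
}}

```text
time: 8.5
tool_pos: [0.6293, 0.2196, 0.0349]
tool_rot: [-0.0, 0.741, 0.672, -0.0]
contact_force: [-0.7, -0.4, -0.6]
gripper_width: 0.502
```

Call:
{"fn": "play_rows", "kwargs": {
  "deltas": [
    [[0,0,-0.001],0],
    [[0,0,-0.001],0]
  ]
}}

```text
time: 8.75
tool_pos: [0.6296, 0.2196, 0.0344]
tool_rot: [0.0, 0.741, 0.672, 0.0]
contact_force: [-0.7, -0.7, -2.1]
gripper_width: 0.5
```

Call:
{"fn": "play_rows", "kwargs": {
  "deltas": [
    [[0,0,-0.0015],0],
    [[0,0,-0.0015],0]
  ]
}}

```text
time: 9.0
tool_pos: [0.6298, 0.2197, 0.0334]
tool_rot: [0.0, 0.741, 0.672, 0.0]
contact_force: [-1.5, 0.4, 1.1]
gripper_width: 0.502
```

Call:
{"fn": "play_rows", "kwargs": {
  "deltas": [
    [[0,0,-0.0005],0],
    [[0,0,-0.0005],0],
    [[0,0,-0.0005],0],
    [[0,0,-0.0005],0]
  ],
  "grip": 0.7
}}

```text
time: 9.5
tool_pos: [0.6295, 0.2196, 0.0322]
tool_rot: [-0.0, 0.741, 0.672, -0.0]
contact_force: [0.2, 0.9, 0.3]
gripper_width: 0.85
```

Call:
{"fn": "play_rows", "kwargs": {
  "deltas": [
    [[0,0,0.02],0],
    [[0,0,0.06],0],
    [[0,0,0.11],0],
    [[0,0,0.14],0],
    [[0,-0.02,0.14],0]
  ]
}}

```text
time: 10.12
tool_pos: [0.632, 0.2005, 0.1783]
tool_rot: [0.002, 0.74, 0.673, 0.004]
contact_force: [0.0, -1.4, -0.5]
gripper_width: 0.845
```

Run:
```python
from h import *
s,P,im,d,c=shot("wrist","w5")
print(s["tool_pos"],np.degrees(yaw()),s["time"],s["joint_pos"])
car(c,(.6295,.2196),zlo=.036,zhi=.09)
```

```text
[0.63195147 0.200523   0.17825313] 84.39030782014298 10.125 [1.95101250e-01 1.70411836e-01 1.57548018e+00 1.77315189e-05
 1.38632349e+00 2.90425020e-01]
car centre 0.6292 0.2188 size 0.1115 0.0441 long-axis yaw 84.5 ztop 0.072 n 10986
```

View pics/w5.png

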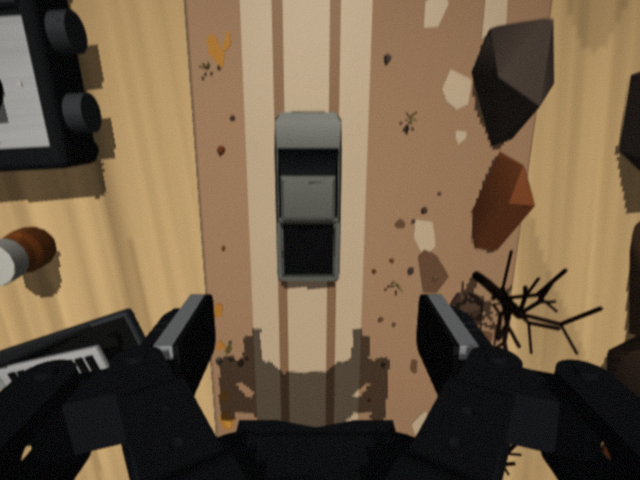

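The pickup stands centred on the track at (308,195), nose up towards the camera end. Next is the hatch.

Call:
{"fn": "play_rows", "kwargs": {
  "deltas": [
    [[-0.01,-0.035,0.01],-0.18],
    [[-0.02,-0.07,0.02],-0.36],
    [[-0.03,-0.105,0.03],-0.54],
    [[-0.04,-0.14,0.04],-0.72],
    [[-0.05,-0.175,0.04],-0.9]
  ]
}}

```text
time: 10.8
tool_pos: [0.5785, 0.0229, 0.2115]
tool_rot: [-0.0, 0.96, 0.28, -0.001]
contact_force: [0.5, -1.2, -0.1]
gripper_width: 0.847
```

Call:
{"fn": "play_rows", "kwargs": {
  "deltas": [
    [[-0.01,-0.035,0],-0.18],
    [[-0.02,-0.07,0],-0.36],
    [[-0.03,-0.105,0],-0.54],
    [[-0.04,-0.14,0],-0.72],
    [[-0.05,-0.175,0],-0.9]
  ]
}}

```text
time: 11.42
tool_pos: [0.5278, -0.1516, 0.2102]
tool_rot: [-0.0, 0.986, -0.166, -0.002]
contact_force: [0.5, -0.3, 0.5]
gripper_width: 0.851
```

Call:
{"fn": "play_rows", "kwargs": {
  "deltas": [
    [[-0.01,-0.035,0],-0.18],
    [[-0.02,-0.07,0],-0.36],
    [[-0.03,-0.105,0],-0.54],
    [[-0.04,-0.14,0],-0.72],
    [[-0.05,-0.175,0],-0.9]
  ]
}}

```text
time: 12.05
tool_pos: [0.4778, -0.3262, 0.2102]
tool_rot: [-0.0, 0.816, -0.578, -0.002]
contact_force: [0.4, -0.0, -0.3]
gripper_width: 0.853
```

Call:
{"fn": "play_rows", "kwargs": {
  "deltas": [
    [[-0.01,-0.035,0],-0.18],
    [[-0.02,-0.05,0],-0.36],
    [[-0.03,-0.059,0],-0.52],
    [[-0.035,-0.059,0],-0.52]
  ]
}}

```text
time: 12.55
tool_pos: [0.443, -0.3845, 0.2103]
tool_rot: [-0.0, -0.642, 0.766, 0.002]
contact_force: [-0.7, -0.3, -0.3]
gripper_width: 0.849
```

Run:
```python
from h import *
s,P,im,d,c=shot("wrist","w6")
print(s["tool_pos"],np.degrees(yaw()),s["time"],s["joint_pos"])
car(c,(.4467,-.384))
```

```text
[ 0.44295839 -0.38447048  0.21031405] -99.99317972799679 12.55 [-8.41664916e-01 -2.21723102e-02  1.72385723e+00 -1.81654449e-05
  1.44316525e+00  2.47562115e+00]
car centre 0.4469 -0.3844 size 0.0935 0.0421 long-axis yaw 80.0 ztop 0.0432 n 5872
```

View pics/w6.png

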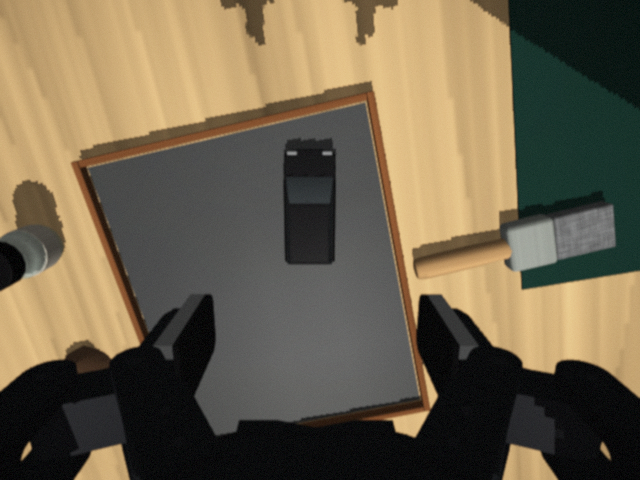

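Call:
{"fn": "play_rows", "kwargs": {
  "deltas": [
    [[0.0038,0,-0.05],0],
    [[0.0038,0,-0.1],0],
    [[0.0038,0,-0.15],0],
    [[0.0038,0,-0.175],0],
    [[0.0038,0,-0.19],0]
  ]
}}

```text
time: 13.22
tool_pos: [0.4475, -0.3828, 0.0199]
tool_rot: [0.0, -0.643, 0.766, 0.002]
contact_force: [-0.2, -1.2, -0.4]
gripper_width: 0.852
```

Call:
{"fn": "play_rows", "kwargs": {
  "deltas": [
    [[0,0,-0.006],0],
    [[0,0,-0.01],0],
    [[0,0,-0.01],0]
  ]
}}

```text
time: 13.6
tool_pos: [0.4488, -0.3849, 0.0132]
tool_rot: [0.0, -0.642, 0.766, -0.001]
contact_force: [0.3, 0.2, -0.2]
gripper_width: 0.852
```

Call:
{"fn": "play_rows", "kwargs": {
  "deltas": [
    [[-0.0015,0,-0.004],0],
    [[-0.0015,0,-0.004],0]
  ]
}}

```text
time: 13.85
tool_pos: [0.4467, -0.3844, 0.0083]
tool_rot: [0.0, -0.642, 0.766, 0.0]
contact_force: [0.2, 0.7, 0.1]
gripper_width: 0.852
```

Call:
{"fn": "play_rows", "kwargs": {
  "deltas": [
    [[0,0,0],0],
    [[0,0,0],0],
    [[0,0,0],0],
    [[0,0,0],0],
    [[0,0,0],0]
  ],
  "grip": -1
}}

```text
time: 14.48
tool_pos: [0.4471, -0.3847, 0.0087]
tool_rot: [-0.0, -0.642, 0.766, -0.0]
contact_force: [-1.0, 0.4, 3.7]
gripper_width: 0.48
```

Call:
{"fn": "play_rows", "kwargs": {
  "deltas": [
    [[0,0,0.01],0],
    [[0,0,0.05],0],
    [[0,0,0.1],0],
    [[0,0.01,0.14],0.1],
    [[0.01,0.04,0.15],0.28]
  ]
}}

```text
time: 15.1
tool_pos: [0.4578, -0.346, 0.1624]
tool_rot: [0.0, 0.744, -0.668, 0.003]
contact_force: [1.0, 0.2, -1.7]
gripper_width: 0.478
```

Call:
{"fn": "play_rows", "kwargs": {
  "deltas": [
    [[0.01,0.03,0],0.18],
    [[0.02,0.06,0],0.36],
    [[0.03,0.09,0],0.54],
    [[0.04,0.12,0],0.72],
    [[0.05,0.15,0],0.9]
  ]
}}

```text
time: 15.72
tool_pos: [0.5066, -0.193, 0.1578]
tool_rot: [-0.0, 0.961, -0.277, -0.0]
contact_force: [0.1, -0.2, -2.0]
gripper_width: 0.47
```

Call:
{"fn": "play_rows", "kwargs": {
  "deltas": [
    [[0.01,0.03,0],0.18],
    [[0.02,0.06,0],0.36],
    [[0.03,0.09,0],0.54],
    [[0.04,0.12,0],0.72],
    [[0.05,0.15,0],0.9]
  ]
}}

```text
time: 16.35
tool_pos: [0.5565, -0.0432, 0.1578]
tool_rot: [-0.0, 0.986, 0.169, -0.0]
contact_force: [-0.4, 0.1, -1.7]
gripper_width: 0.477
```

Call:
{"fn": "play_rows", "kwargs": {
  "deltas": [
    [[0.01,0.03,0],0.18],
    [[0.02,0.06,0],0.36],
    [[0.03,0.09,0],0.54],
    [[0.045,0.11,0],0.72],
    [[0.058,0.126,0],0.9]
  ]
}}

```text
time: 16.98
tool_pos: [0.6146, 0.0827, 0.1577]
tool_rot: [-0.0, 0.814, 0.581, -0.0]
contact_force: [-0.1, 0.3, -2.1]
gripper_width: 0.476
```

Call:
{"fn": "play_rows", "kwargs": {
  "deltas": [
    [[0,0,-0.02],0.15],
    [[0,0,-0.06],0.24],
    [[0,0,-0.09],0.24],
    [[0,0,-0.1],0.24],
    [[0,0,-0.1],0.24]
  ]
}}

```text
time: 17.6
tool_pos: [0.6143, 0.0816, 0.0577]
tool_rot: [-0.001, 0.741, 0.672, -0.001]
contact_force: [0.4, 0.2, -0.2]
gripper_width: 0.478
```

Run:
```python
from h import *
s,P,im,d,c=shot("wrist","w7")
print(s["tool_pos"],np.degrees(yaw()),s["gripper_width"],s["time"],s["joint_pos"])
```

```text
[0.61429813 0.08163352 0.05774462] 84.42148537867808 0.47822400157942396 17.6 [1.20707447e-02 2.04616553e-01 1.75214811e+00 4.91005701e-05
 1.18628644e+00 1.09386422e-01]
```

View pics/w7.png

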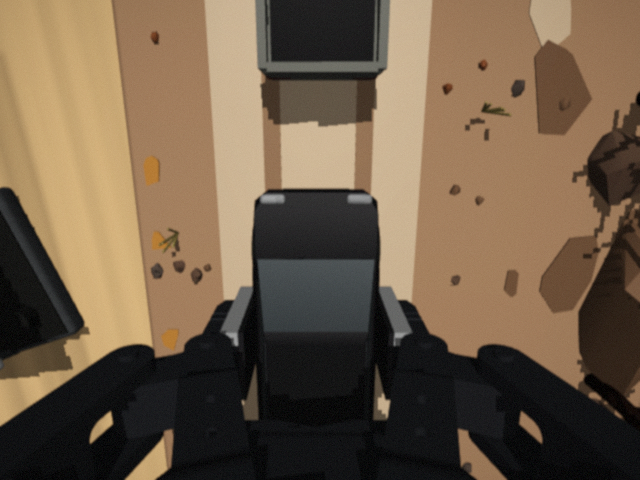

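Call:
{"fn": "play_rows", "kwargs": {
  "deltas": [
    [[0,0,-0.01],0],
    [[0,0,-0.018],0],
    [[0,0,-0.022],0],
    [[0,0,-0.0235],0],
    [[0,0,-0.0235],0]
  ]
}}

```text
time: 18.27
tool_pos: [0.6148, 0.0816, 0.0347]
tool_rot: [-0.0, 0.741, 0.672, -0.0]
contact_force: [-1.2, 0.8, -2.1]
gripper_width: 0.48
```

Call:
{"fn": "play_rows", "kwargs": {
  "deltas": [
    [[0,0,-0.0012],0],
    [[0,0,-0.0012],0]
  ]
}}

```text
time: 18.52
tool_pos: [0.6149, 0.0816, 0.0336]
tool_rot: [0.0, 0.741, 0.672, 0.0]
contact_force: [-0.1, -0.3, -1.3]
gripper_width: 0.476
```

Call:
{"fn": "play_rows", "kwargs": {
  "deltas": [
    [[0,0,-0.0012],0],
    [[0,0,-0.0012],0]
  ]
}}

```text
time: 18.77
tool_pos: [0.6151, 0.0816, 0.0328]
tool_rot: [0.0, 0.741, 0.672, 0.0]
contact_force: [-0.9, -0.3, 1.2]
gripper_width: 0.48
```

Call:
{"fn": "play_rows", "kwargs": {
  "deltas": [
    [[0,0,0],0],
    [[0,0,0],0],
    [[0,0,0],0],
    [[0,0,0],0]
  ],
  "grip": 0.7
}}

```text
time: 19.27
tool_pos: [0.6148, 0.0816, 0.0323]
tool_rot: [0.0, 0.741, 0.672, 0.0]
contact_force: [0.3, 0.8, 0.9]
gripper_width: 0.848
```

Call:
{"fn": "play_rows", "kwargs": {
  "deltas": [
    [[0,0,0.02],0],
    [[0,0,0.06],0],
    [[0,0,0.11],0],
    [[-0.02,0,0.16],0],
    [[-0.05,0,0.2],0]
  ]
}}

```text
time: 19.9
tool_pos: [0.5653, 0.0816, 0.2369]
tool_rot: [0.002, 0.741, 0.672, 0.002]
contact_force: [0.9, -0.5, 1.5]
gripper_width: 0.85
```

Run:
```python
from h import *
s,P,im,d,c=shot("wrist","w8")
print(s["tool_pos"],np.degrees(yaw()),s["time"],s["joint_pos"])
car(c,(.615,.0816),zlo=.036,zhi=.09,r=.06); car(c,(.629,.219),zlo=.036,zhi=.09,r=.07)
s,P,im,d,c=shot("scene","s8")
cv2.imwrite("pics/s8z.png",cv2.resize(im[140:400,180:500],(800,650))[:600])
```

```text
[0.56530438 0.08155496 0.23686358] 84.45936144820914 19.9 [ 1.30063863e-02 -8.13628222e-02  1.73631724e+00 -1.54556222e-05
  1.48207616e+00  1.10428599e-01]
car centre 0.614 0.0803 size 0.0936 0.0424 long-axis yaw 84.4 ztop 0.0672 n 5945
car centre 0.6266 0.1964 size 0.068 0.0444 long-axis yaw 84.2 ztop 0.0719 n 5871
```

View pics/s8z.png

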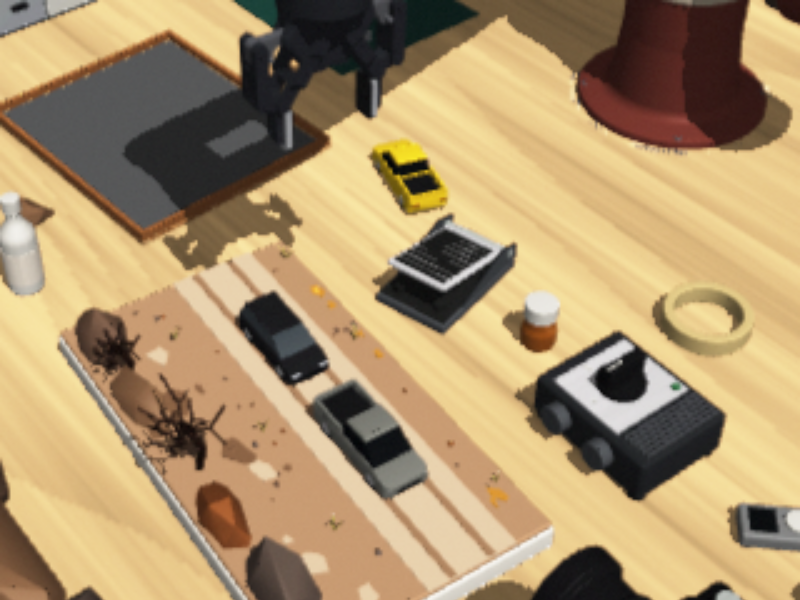

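View pics/w8.png

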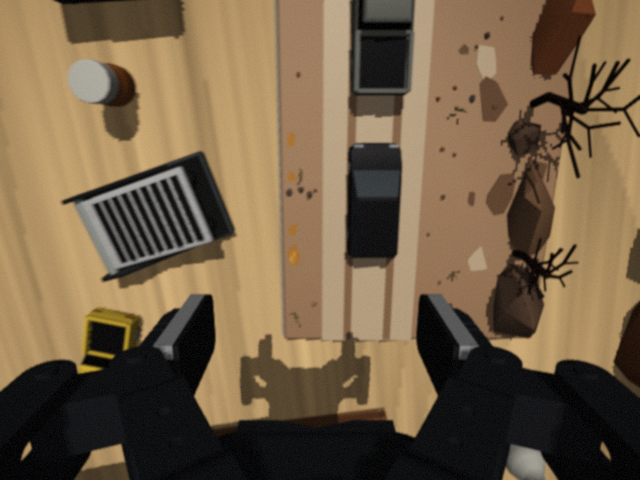

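Both cars are on the track, noses towards the camera. Next I'll measure the pedal at (145,215) in the wrist view, then go above the knob.

Run:
```python
from h import *
D=np.load("w8.npz"); im,c=D["im"],D["c"]
b=np.zeros((480,640),bool); b[145:285,55:240]=1
g=im.min(-1)
m=b&(c[...,2]>.02)&(c[...,2]<.065)
pl=m.copy()
r=cv2.minAreaRect(c[m][:,:2].astype(np.float32)); print(r,cv2.boxPoints(r))
w=m&(g>140); 
k=cv2.morphologyEx(w.astype(np.uint8),cv2.MORPH_CLOSE,np.ones((15,15)))
n,lab,st,_=cv2.connectedComponentsWithStats(k); i=1+np.argmax(st[1:,4]); w=(lab==i)&m
q=c[w]; r=cv2.minAreaRect(q[:,:2].astype(np.float32)); print("plate",r); bp=cv2.boxPoints(r)
A=np.c_[q[:,:2],np.ones(len(q))]; co=np.linalg.lstsq(A,q[:,2],rcond=None)[0]; print("plane",co)
for p in bp: print(p, co@[*p,1])
s,P=0,camera_params("wrist")
for n in ["pedal_pad","release_pedal","lamp_knob"]:
  print(n,[(round(r["confidence"],2),np.round(r["box"])) for r in boxes_of("wrist",n)[:2]])
```

```text
((0.4146549105644226, 0.07873985171318054), (0.11647607386112213, 0.07966214418411255), 13.154754638671875) [[0.3488803  0.10427178]
 [0.36700994 0.02670006]
 [0.48042953 0.05320792]
 [0.46229988 0.13077964]]
plate ((0.4199811518192291, 0.08144962042570114), (0.10080870985984802, 0.0634743869304657), 13.301603317260742)
plane [ 0.21745321  0.04383438 -0.05346925]
[0.36362705 0.1007385 ] 0.03001842605287782
[0.37823102 0.03896698] 0.03048638991791939
[0.47633526 0.06216074] 0.05283615551251702
[0.46173128 0.12393226] 0.05236819164747545
pedal_pad [(0.88, array([ 83., 166., 212., 273.]))]
release_pedal [(0.86, array([ 83., 167., 213., 266.]))]
lamp_knob []
```

Call:
{"fn": "play_rows", "kwargs": {
  "deltas": [
    [[-0.03,0.05,0.02],0],
    [[-0.06,0.1,0.02],0],
    [[-0.09,0.15,0.02],0],
    [[-0.12,0.19,0.02],0],
    [[-0.13,0.215,0.02],0]
  ]
}}

```text
time: 20.78
tool_pos: [0.4328, 0.298, 0.2503]
tool_rot: [-0.001, 0.74, 0.673, -0.002]
contact_force: [1.2, 0.1, 0.2]
gripper_width: 0.847
```

Run:
```python
from h import *
s,P,im,d,c=shot("wrist","w9")
print(s["tool_pos"],np.degrees(yaw()),s["time"],s["joint_pos"])
print([(round(r["confidence"],2),np.round(r["box"])) for r in boxes_of("wrist","lamp_knob")[:2]])
```

```text
[0.43282567 0.29804188 0.25031581] 84.63767511767142 20.775 [ 4.61251459e-01 -1.95981905e-01  1.81737511e+00  2.07855193e-04
  1.52379042e+00  5.56438885e-01]
[(0.81, array([280., 164., 338., 221.])), (0.61, array([272., 377., 379., 429.]))]
```

View pics/w9.png

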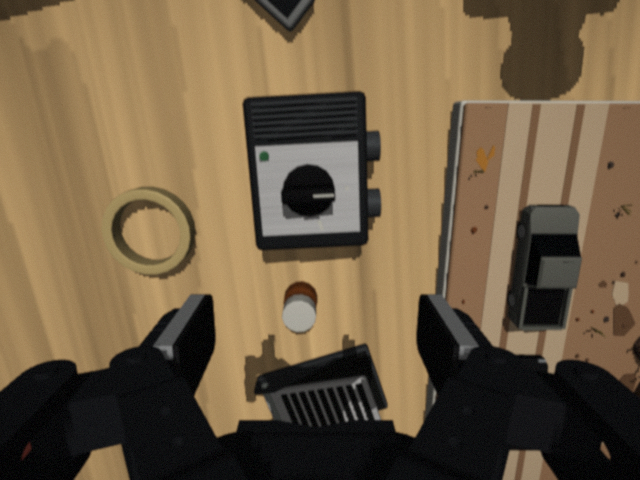

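Run:
```python
from h import *
D=np.load("w9.npz"); im,c=D["im"],D["c"]
b=np.zeros((480,640),bool); b[150:235,265:350]=1
for z in (.06,.068,.074):
  m=b&(c[...,2]>z)&(c[...,2]<.1); print(z,m.sum()); r=cv2.minAreaRect(c[m][:,:2].astype(np.float32)); print(r,np.percentile(c[m][:,2],98)); print(cv2.boxPoints(r))
m=b&(im.min(-1)>150)&(c[...,2]>.06); q=c[m]; print(q.mean(0), np.degrees(np.arctan2(*np.linalg.svd(q[:,:2]-q[:,:2].mean(0),full_matrices=False)[2][0][::-1])))
m=(c[...,2]>.044)&(c[...,2]<.054); m[:90]=0;m[250:]=0;m[:,:240]=0;m[:,370:]=0
print("boxtop",cv2.minAreaRect(c[m][:,:2].astype(np.float32)))
cv2.imwrite("pics/w9z.png",cv2.resize(im[80:260,230:390],(640,720),interpolation=cv2.INTER_CUBIC)[:600])
```

```text
0.06 1004
((0.4268169701099396, 0.30904507637023926), (0.012272830121219158, 0.04192878678441048), 87.62680053710938) 0.08163382920159148
[[0.40561646 0.30378205]
 [0.4475093  0.30204582]
 [0.44801748 0.3143081 ]
 [0.40612465 0.31604433]]
0.068 923
((0.4268169701099396, 0.30904507637023926), (0.012272830121219158, 0.04192878678441048), 87.62680053710938) 0.08165175951287727
[[0.40561646 0.30378205]
 [0.4475093  0.30204582]
 [0.44801748 0.3143081 ]
 [0.40612465 0.31604433]]
0.074 862
((0.4268169701099396, 0.30904507637023926), (0.012272830121219158, 0.04192878678441048), 87.62680053710938) 0.0816676847458572
[[0.40561646 0.30378205]
 [0.4475093  0.30204582]
 [0.44801748 0.3143081 ]
 [0.40612465 0.31604433]]
[0.43962948 0.36579994 0.39401079] 0.0
boxtop ((0.4272041916847229, 0.3208387494087219), (0.13000532984733582, 0.09997470676898956), 87.584228515625)
```

View pics/w9z.png

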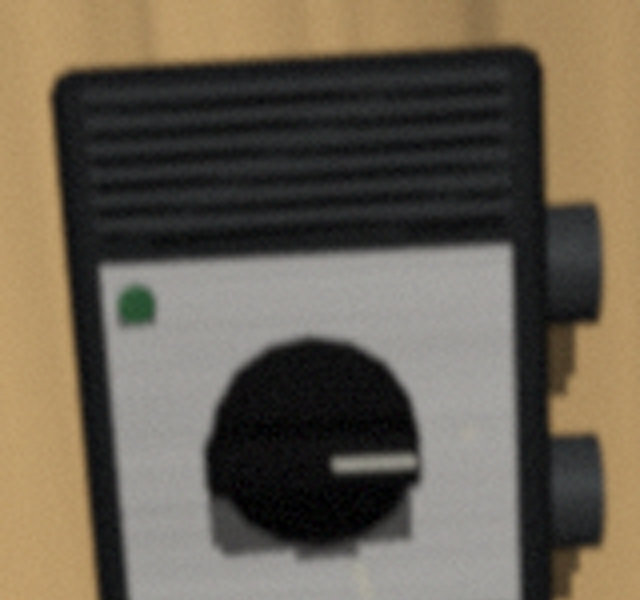

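Call:
{"fn": "play_rows", "kwargs": {
  "deltas": [
    [[0,0.002,0],0.18],
    [[0,0.004,0],0.36],
    [[0,0.006,0],0.54],
    [[-0.003,0.008,0],0.72],
    [[-0.006,0.011,0],0.9]
  ],
  "grip": 0
}}

```text
time: 21.5
tool_pos: [0.4292, 0.3065, 0.2508]
tool_rot: [-0.001, 0.373, 0.928, -0.001]
contact_force: [-0.1, -0.1, 0.1]
gripper_width: 0.495
```

Call:
{"fn": "play_rows", "kwargs": {
  "deltas": [
    [[0,0,-0.04],0.18],
    [[0,0,-0.08],0.36],
    [[0,0,-0.12],0.54],
    [[0,0,-0.14],0.72],
    [[0,0,-0.14],0.72]
  ]
}}

```text
time: 22.12
tool_pos: [0.4275, 0.3057, 0.109]
tool_rot: [-0.003, 0.026, 1.0, -0.002]
contact_force: [0.0, -0.6, 0.6]
gripper_width: 0.496
```

Run:
```python
from h import *
s,P,im,d,c=shot("wrist","w10")
print(s["tool_pos"],np.degrees(yaw()),s["time"],s["joint_pos"],s["gripper_width"])
m=(c[...,2]>.068)&(c[...,2]<.095)&(np.hypot(c[...,0]-.427,c[...,1]-.309)<.035)
r=cv2.minAreaRect(c[m][:,:2].astype(np.float32)); print(r)
```

```text
[0.42747495 0.3057326  0.10895483] 177.01283318104666 22.125 [ 4.79422892e-01 -7.17904497e-02  1.94834900e+00 -4.32358794e-04
  1.27187606e+00 -1.03987215e+00] 0.49628729395278526
((0.42662036418914795, 0.3092755675315857), (0.011947579681873322, 0.04188108444213867), 87.61925506591797)
```

View pics/w10.png

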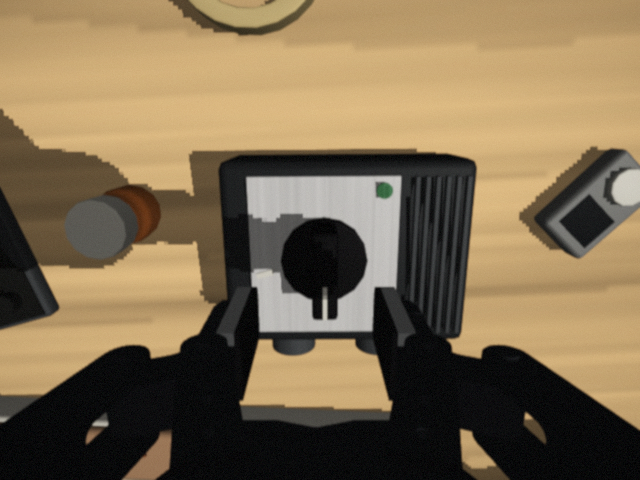

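Call:
{"fn": "play_rows", "kwargs": {
  "deltas": [
    [[-0.0008,0.0035,-0.01],0.01],
    [[-0.0008,0.0035,-0.03],0.01],
    [[-0.0008,0.0035,-0.042],0.01],
    [[-0.0008,0.0035,-0.047],0.01],
    [[-0.0008,0.0035,-0.047],0.01]
  ]
}}

```text
time: 22.8
tool_pos: [0.428, 0.3112, 0.0653]
tool_rot: [-0.0, 0.019, 1.0, -0.0]
contact_force: [0.5, -0.1, -0.3]
gripper_width: 0.498
```

Call:
{"fn": "play_rows", "kwargs": {
  "deltas": [
    [[0,0,0],0],
    [[0,0,0],0],
    [[0,0,0],0],
    [[0,0,0],0]
  ],
  "grip": -0.6
}}

```text
time: 23.3
tool_pos: [0.4281, 0.3111, 0.0655]
tool_rot: [0.0, 0.019, 1.0, 0.0]
contact_force: [-0.7, 1.1, -0.3]
gripper_width: 0.198
```

Call:
{"fn": "play_rows", "kwargs": {
  "deltas": [
    [[-0.0014,-0.0019,0],0],
    [[-0.0014,-0.0019,-0.004],0],
    [[-0.0014,-0.0019,-0.004],0]
  ]
}}

```text
time: 23.68
tool_pos: [0.4262, 0.309, 0.0608]
tool_rot: [-0.0, 0.019, 1.0, -0.0]
contact_force: [-0.3, 0.3, -0.8]
gripper_width: 0.202
```

Call:
{"fn": "play_rows", "kwargs": {
  "deltas": [
    [[0,0,0],0],
    [[0,0,0],0],
    [[0,0,0],0],
    [[0,0,0],0]
  ],
  "grip": -1
}}

```text
time: 24.18
tool_pos: [0.4264, 0.3095, 0.0612]
tool_rot: [-0.0, 0.019, 1.0, 0.0]
contact_force: [-0.7, 4.1, -1.4]
gripper_width: 0.121
```

Call:
{"fn": "play_rows", "kwargs": {
  "deltas": [
    [[0,0,0],-0.15],
    [[0,0,0],-0.3],
    [[0,0,0],-0.45],
    [[0,0,0],-0.6],
    [[0,0,0],-0.75]
  ]
}}

```text
time: 24.8
tool_pos: [0.4266, 0.3102, 0.0612]
tool_rot: [-0.0, 0.386, 0.922, 0.001]
contact_force: [1.5, 7.8, -4.5]
gripper_width: 0.124
```

Call:
{"fn": "play_rows", "kwargs": {
  "deltas": [
    [[0,0,0],-0.15],
    [[0,0,0],-0.3],
    [[0,0,0],-0.42],
    [[0,0,0],-0.52],
    [[0,0,0],-0.55]
  ]
}}

```text
time: 25.42
tool_pos: [0.4272, 0.3106, 0.0612]
tool_rot: [-0.0, 0.621, 0.784, 0.002]
contact_force: [2.9, 8.4, -6.6]
gripper_width: 0.123
```

Run:
```python
from h import *
s=status.state();print(s["tool_pos"],np.degrees(yaw()),s["ft_torque"],s["contact_force"])
```

```text
[0.42720405 0.31059251 0.0611871 ] 103.23937329131994 [ 1.27762557 -0.3507426  -0.05668384] [ 2.88844164  8.44121403 -6.55837838]
```

Call:
{"fn": "play_rows", "kwargs": {
  "deltas": [
    [[0,0,0],0],
    [[0,0,0],0],
    [[0,0,0],0],
    [[0,0,0],0]
  ],
  "grip": 0
}}

```text
time: 25.92
tool_pos: [0.4268, 0.309, 0.0615]
tool_rot: [0.0, 0.62, 0.784, -0.0]
contact_force: [-0.6, 0.6, -0.2]
gripper_width: 0.504
```

Call:
{"fn": "play_rows", "kwargs": {
  "deltas": [
    [[0,0,0.02],0],
    [[0,0,0.05],0],
    [[0,0,0.09],0],
    [[0,-0.03,0.12],0.1],
    [[0,-0.06,0.12],0.2]
  ]
}}

```text
time: 26.55
tool_pos: [0.4284, 0.2494, 0.1852]
tool_rot: [0.002, 0.537, 0.844, 0.003]
contact_force: [0.6, -0.2, -1.0]
gripper_width: 0.499
```

Run:
```python
from h import *
s,P,im,d,c=shot("wrist","w11")
print(s["tool_pos"],np.degrees(yaw()),s["time"],s["joint_pos"],s["gripper_width"])
m=(c[...,2]>.068)&(c[...,2]<.095)&(np.hypot(c[...,0]-.427,c[...,1]-.309)<.035)
r=cv2.minAreaRect(c[m][:,:2].astype(np.float32)); print(r)
s,P,im,d,c=shot("scene","s11")
print(car(c,(.614,.0803),zlo=.036,zhi=.09,r=.06),car(c,(.629,.219),zlo=.036,zhi=.09,r=.07))
cv2.imwrite("pics/s11z.png",cv2.resize(im[140:400,180:500],(800,650))[:600])
```

```text
[0.42839928 0.249365   0.18517628] 115.04094336606946 26.55 [ 3.77048927e-01 -2.36285895e-01  1.96067540e+00 -2.86002649e-04
  1.41056377e+00 -5.99062547e-02] 0.49943289160493165
((0.4269237816333771, 0.3090393841266632), (0.012213985435664654, 0.04196042940020561), 12.933176040649414)
car centre 0.617 0.0804 size 0.0949 0.0426 long-axis yaw 85.2 ztop 0.0671 n 749
car centre 0.6314 0.2183 size 0.1161 0.0451 long-axis yaw 84.9 ztop 0.0712 n 1140
((0.6169889569282532, 0.0803818330168724), (0.09485676139593124, 0.04262285307049751), 85.24449920654297) ((0.6314259767532349, 0.2183050811290741), (0.11609216779470444, 0.045142676681280136), 84.91531372070312)
```

View pics/w11.png

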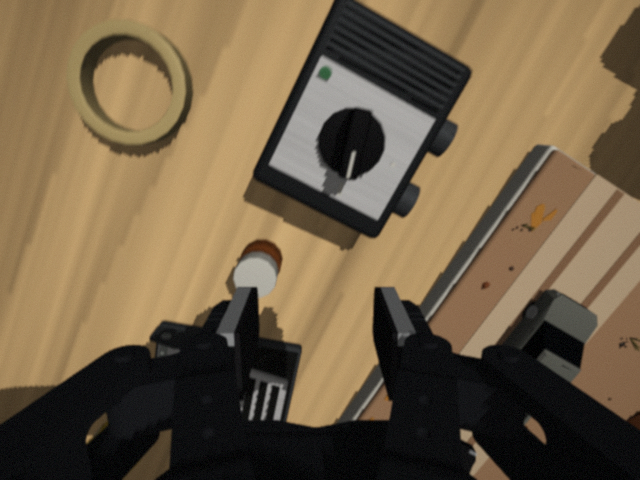

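View pics/s11z.png

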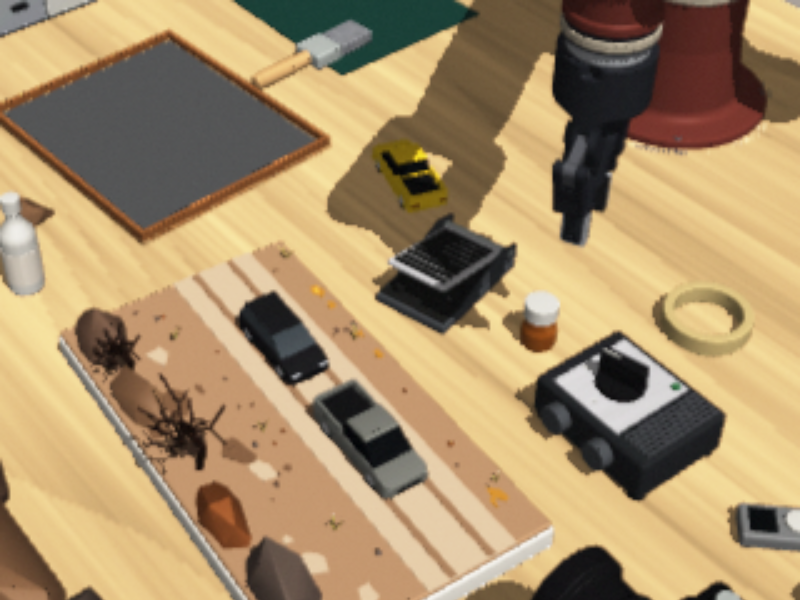

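Knob bar now at yaw -77°, 74.7° clockwise from before, so the lamp is on. Both cars unchanged. Next the pedal.

Call:
{"fn": "play_rows", "kwargs": {
  "deltas": [
    [[0.005,-0.04,0],0],
    [[0.01,-0.08,0],-0.07],
    [[0.015,-0.12,-0.03],-0.14],
    [[0.02,-0.161,-0.07],-0.2],
    [[0.02,-0.161,-0.11],-0.2]
  ],
  "grip": -1
}}

```text
time: 27.28
tool_pos: [0.4471, 0.0865, 0.0703]
tool_rot: [0.0, 0.622, 0.783, 0.0]
contact_force: [0.2, -0.6, -0.2]
gripper_width: 0.003
```

Call:
{"fn": "play_rows", "kwargs": {
  "deltas": [
    [[0,0,0],0],
    [[0,0,0],0]
  ]
}}

```text
time: 27.52
tool_pos: [0.4474, 0.0888, 0.0725]
tool_rot: [0.0, 0.62, 0.785, 0.0]
contact_force: [-0.3, -0.7, 0.6]
gripper_width: 0.0
```

Run:
```python
from h import *
s,P,im,d,c=shot("scene","s12")
print(s["tool_pos"],np.degrees(yaw()),s["gripper_width"],s["time"])
car(c,(.614,.0803),zlo=.036,zhi=.09,r=.06),car(c,(.629,.219),zlo=.036,zhi=.09,r=.07)
cv2.imwrite("pics/s12z.png",cv2.resize(im[200:400,240:500],(780,600)))
```

```text
[0.44743823 0.08878904 0.07254533] 103.37444528526427 8.824184121893098e-05 27.525
car centre 0.6173 0.0801 size 0.095 0.0428 long-axis yaw 85.7 ztop 0.0672 n 746
car centre 0.6315 0.2174 size 0.1157 0.0466 long-axis yaw 84.0 ztop 0.0711 n 1148
```

View pics/s12z.png

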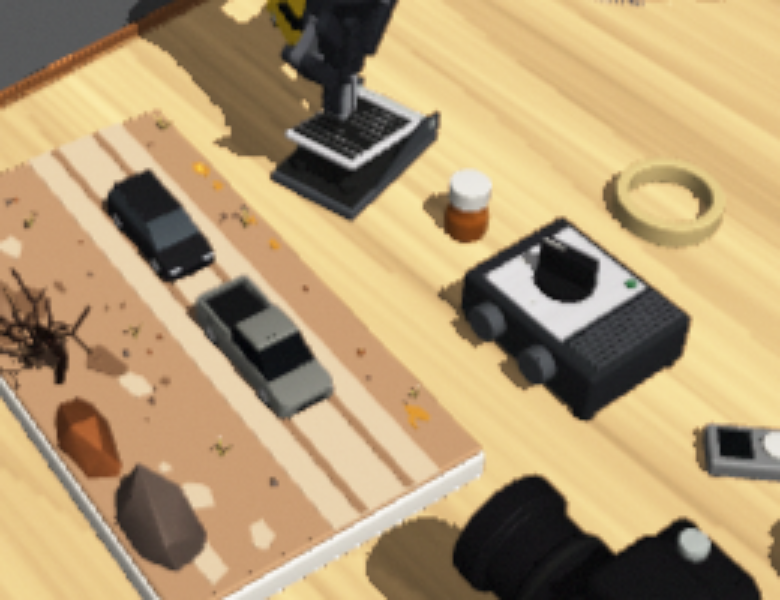

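The cars stand ready, the knob is on and the fingers are over the pad. Now I'll press it down.

Call:
{"fn": "play_rows", "kwargs": {
  "deltas": [
    [[0.001,0,-0.012],0],
    [[0.001,0,-0.022],0],
    [[0.001,0,-0.029],0],
    [[0.001,0,-0.035],0],
    [[0.001,0,-0.04],0]
  ]
}}

```text
time: 28.2
tool_pos: [0.4502, 0.089, 0.033]
tool_rot: [0.002, 0.62, 0.784, 0.002]
contact_force: [2.4, 2.9, 7.8]
gripper_width: -0.003
```

Call:
{"fn": "play_rows", "kwargs": {
  "deltas": [
    [[0,0,-0.002],0],
    [[0,0,-0.003],0]
  ]
}}

```text
time: 28.45
tool_pos: [0.4504, 0.089, 0.0304]
tool_rot: [0.002, 0.62, 0.784, 0.003]
contact_force: [1.7, 2.7, 8.6]
gripper_width: -0.0
```

Call:
{"fn": "play_rows", "kwargs": {
  "deltas": [
    [[0,0,-0.0015],0],
    [[0,0,-0.0025],0],
    [[0,0,-0.0025],0]
  ]
}}

```text
time: 28.82
tool_pos: [0.4505, 0.089, 0.0297]
tool_rot: [0.001, 0.62, 0.784, 0.002]
contact_force: [-4.8, 1.2, 20.2]
gripper_width: -0.002
```

Call:
{"fn": "play_rows", "kwargs": {
  "deltas": [
    [[0,0,0],0],
    [[0,0,0],0],
    [[0,0,0],0],
    [[0,0,0],0],
    [[0,0,0],0]
  ]
}}

```text
time: 29.45
tool_pos: [0.4505, 0.089, 0.0296]
tool_rot: [0.001, 0.62, 0.784, 0.002]
contact_force: [-4.2, 3.0, 19.7]
gripper_width: 0.002
```

Run:
```python
from h import *
s,P,im,d,c=shot("scene","s13")
print(s["tool_pos"],s["time"])
car(c,(.614,.0803),zlo=.036,zhi=.09,r=.06),car(c,(.629,.219),zlo=.036,zhi=.09,r=.07)
cv2.imwrite("pics/s13z.png",cv2.resize(im[200:400,240:500],(780,600)))
```

```text
[0.45051332 0.08897986 0.02962791] 29.45
car centre 0.6162 0.0811 size 0.0942 0.0438 long-axis yaw 84.3 ztop 0.0676 n 745
car centre 0.6314 0.2188 size 0.1155 0.0466 long-axis yaw 85.5 ztop 0.0713 n 1128
```

View pics/s13z.png

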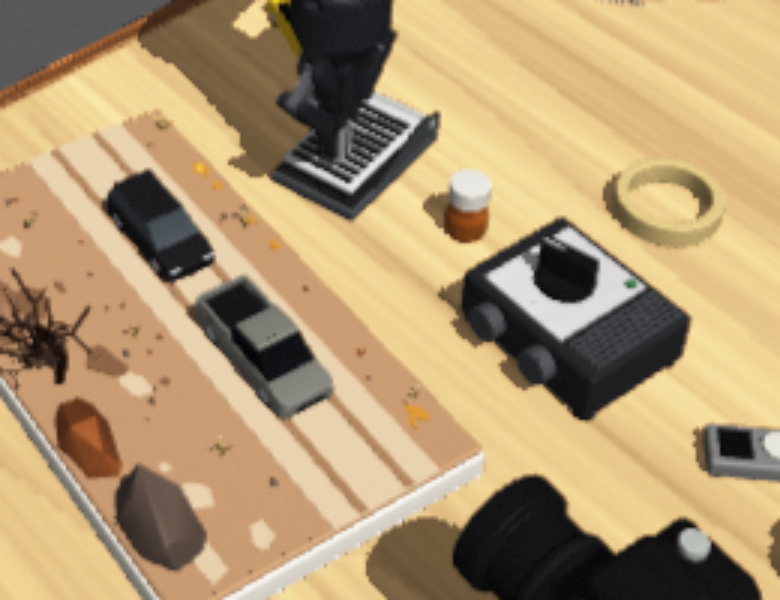

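The pedal plate lies flat on its base at (350,155), and the cars and knob are unchanged. I'll hold on.

Call:
{"fn": "play_rows", "kwargs": {
  "deltas": [
    [[0,0,0],0],
    [[0,0,0],0],
    [[0,0,0],0],
    [[0,0,0],0],
    [[0,0,0],0]
  ]
}}

```text
time: 30.12
tool_pos: [0.4505, 0.089, 0.0296]
tool_rot: [0.001, 0.62, 0.784, 0.002]
contact_force: [-4.2, 3.3, 18.7]
gripper_width: -0.004
```

Call:
{"fn": "play_rows", "kwargs": {
  "deltas": [
    [[0,0,0],0],
    [[0,0,0],0],
    [[0,0,0],0],
    [[0,0,0],0],
    [[0,0,0],0]
  ]
}}

```text
time: 30.75
tool_pos: [0.4505, 0.089, 0.0297]
tool_rot: [0.001, 0.62, 0.784, 0.002]
contact_force: [-4.4, 3.4, 19.3]
gripper_width: 0.002
```

Call:
{"fn": "play_rows", "kwargs": {
  "deltas": [
    [[0,0,0.01],0],
    [[0,0,0.03],0],
    [[0,0,0.06],0],
    [[0,0.02,0.1],0],
    [[-0.005,0.06,0.13],0]
  ]
}}

```text
time: 31.38
tool_pos: [0.4428, 0.148, 0.157]
tool_rot: [0.0, 0.621, 0.784, -0.0]
contact_force: [0.5, 0.2, -0.3]
gripper_width: -0.003
```

Call:
{"fn": "play_rows", "kwargs": {
  "deltas": [
    [[-0.005,0.04,0],0],
    [[-0.01,0.08,0],0],
    [[-0.015,0.12,0],0],
    [[-0.018,0.16,0],0],
    [[-0.018,0.16,0],0]
  ],
  "grip": 0
}}

```text
time: 32.0
tool_pos: [0.4237, 0.3098, 0.1549]
tool_rot: [-0.0, 0.619, 0.785, -0.001]
contact_force: [-1.3, 0.3, -0.2]
gripper_width: 0.503
```

Run:
```python
from h import *
s,P,im,d,c=shot("wrist","w14")
print(s["tool_pos"],np.degrees(yaw()),s["time"],s["joint_pos"],s["gripper_width"])
m=(c[...,2]>.068)&(c[...,2]<.095)&(np.hypot(c[...,0]-.427,c[...,1]-.309)<.035)
r=cv2.minAreaRect(c[m][:,:2].astype(np.float32)); print(r)
s,P,im,d,c=shot("scene","s14")
car(c,(.614,.0803),zlo=.036,zhi=.09,r=.06),car(c,(.629,.219),zlo=.036,zhi=.09,r=.07)
cv2.imwrite("pics/s14z.png",cv2.resize(im[140:400,180:500],(800,650))[:600])
```

```text
[0.42366166 0.30979794 0.15491036] 103.4530677416315 32.0 [ 4.89518000e-01 -1.27459727e-01  1.91832490e+00  3.37077549e-05
  1.35260251e+00  2.53428372e-01] 0.5026226026116575
((0.42702844738960266, 0.3094850480556488), (0.011847666464745998, 0.041746631264686584), 13.498282432556152)
car centre 0.6182 0.0805 size 0.094 0.0418 long-axis yaw 85.3 ztop 0.0673 n 746
car centre 0.6276 0.2184 size 0.116 0.0543 long-axis yaw 86.8 ztop 0.0713 n 1144
```

View pics/s14z.png

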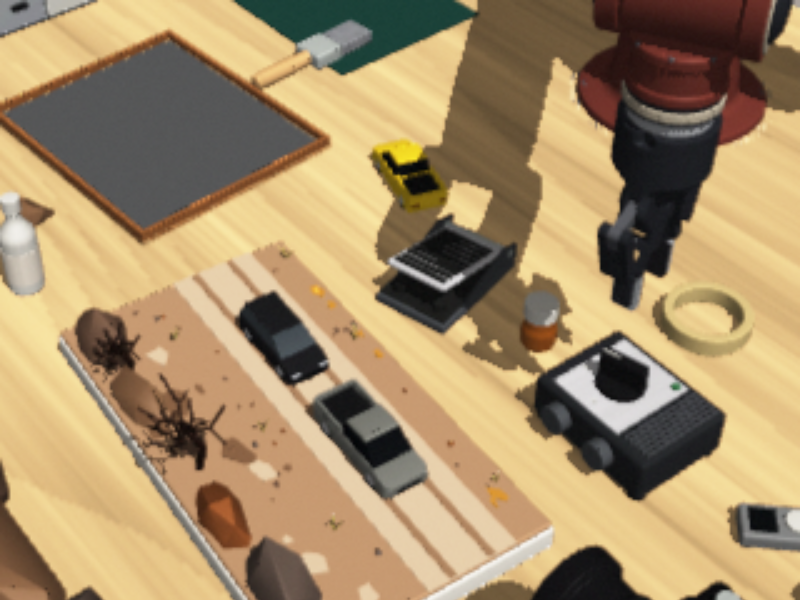

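Call:
{"fn": "play_rows", "kwargs": {
  "deltas": [
    [[0.0031,-0.0006,-0.03],-0.005],
    [[0.0031,-0.0006,-0.06],-0.005],
    [[0.0031,-0.0006,-0.08],-0.005],
    [[0.0031,-0.0006,-0.088],-0.005],
    [[0.0031,-0.0006,-0.088],-0.005]
  ]
}}

```text
time: 32.72
tool_pos: [0.4276, 0.3068, 0.0675]
tool_rot: [-0.0, 0.623, 0.783, -0.001]
contact_force: [-0.0, -0.5, -0.9]
gripper_width: 0.502
```

Call:
{"fn": "play_rows", "kwargs": {
  "deltas": [
    [[0,0,0],0],
    [[0,0,0],0],
    [[0,0,0],0],
    [[0,0,0],0]
  ],
  "grip": -0.6
}}

```text
time: 33.22
tool_pos: [0.4278, 0.3077, 0.0681]
tool_rot: [0.0, 0.622, 0.783, 0.0]
contact_force: [-0.8, -0.2, 0.8]
gripper_width: 0.201
```

Call:
{"fn": "play_rows", "kwargs": {
  "deltas": [
    [[-0.0009,0.0015,-0.003],0],
    [[-0.0009,0.0015,-0.0065],0],
    [[-0.0009,0.0015,-0.0065],0]
  ]
}}

```text
time: 33.6
tool_pos: [0.4264, 0.309, 0.0607]
tool_rot: [-0.0, 0.622, 0.783, -0.001]
contact_force: [-0.8, 0.4, -0.8]
gripper_width: 0.201
```

Call:
{"fn": "play_rows", "kwargs": {
  "deltas": [
    [[0,0,0],0],
    [[0,0,0],0],
    [[0,0,0],0],
    [[0,0,0],0]
  ],
  "grip": -1
}}

```text
time: 34.1
tool_pos: [0.4274, 0.3092, 0.0612]
tool_rot: [0.0, 0.622, 0.783, 0.001]
contact_force: [5.3, 1.1, -6.4]
gripper_width: 0.125
```

Call:
{"fn": "play_rows", "kwargs": {
  "deltas": [
    [[0,0,0],0.15],
    [[0,0,0],0.3],
    [[0,0,0],0.45],
    [[0,0,0],0.6],
    [[0,0,0],0.75]
  ]
}}

```text
time: 34.72
tool_pos: [0.4277, 0.3092, 0.0612]
tool_rot: [0.001, 0.29, 0.957, 0.001]
contact_force: [6.4, 3.0, -5.3]
gripper_width: 0.123
```

Call:
{"fn": "play_rows", "kwargs": {
  "deltas": [
    [[0,0,0],0.15],
    [[0,0,0],0.3],
    [[0,0,0],0.42],
    [[0,0,0],0.52],
    [[0,0,0],0.55]
  ]
}}

```text
time: 35.35
tool_pos: [0.4278, 0.3094, 0.0612]
tool_rot: [0.001, 0.021, 1.0, 0.0]
contact_force: [6.6, 2.5, -6.6]
gripper_width: 0.123
```

Call:
{"fn": "play_rows", "kwargs": {
  "deltas": [
    [[0,0,0],0],
    [[0,0,0],0],
    [[0,0,0],0],
    [[0,0,0],0]
  ],
  "grip": 0
}}

```text
time: 35.85
tool_pos: [0.4268, 0.3091, 0.0615]
tool_rot: [-0.0, 0.022, 1.0, -0.0]
contact_force: [-0.2, 0.3, 0.3]
gripper_width: 0.496
```

Call:
{"fn": "play_rows", "kwargs": {
  "deltas": [
    [[0,0,0.02],0],
    [[0,0,0.05],0],
    [[0,0,0.1],0],
    [[0,-0.03,0.14],-0.1],
    [[0,-0.06,0.16],-0.2]
  ]
}}

```text
time: 36.48
tool_pos: [0.4277, 0.249, 0.2246]
tool_rot: [0.002, 0.122, 0.992, 0.001]
contact_force: [0.6, 0.3, -0.1]
gripper_width: 0.503
```

Run:
```python
from h import *
s,P,im,d,c=shot("wrist","w15")
print(s["tool_pos"],np.degrees(yaw()),s["time"],s["joint_pos"],s["gripper_width"])
m=(c[...,2]>.068)&(c[...,2]<.095)&(np.hypot(c[...,0]-.427,c[...,1]-.309)<.035)
r=cv2.minAreaRect(c[m][:,:2].astype(np.float32)); print(r)
```

```text
[0.42767248 0.24900132 0.22463828] 165.67650577328823 36.475 [ 3.76798458e-01 -2.65679429e-01  1.91842522e+00 -9.66055815e-05
  1.48445576e+00 -9.48513817e-01] 0.5033999154114728
((0.4269421398639679, 0.3090852200984955), (0.012256024405360222, 0.042301371693611145), 87.6807861328125)
```

View pics/w15.png

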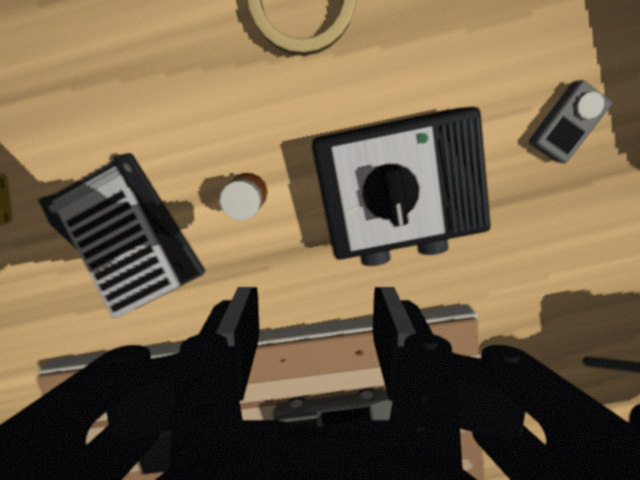

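Call:
{"fn": "play_rows", "kwargs": {
  "deltas": [
    [[0.03,-0.005,0],-0.18],
    [[0.07,-0.01,0],-0.36],
    [[0.11,-0.015,0],-0.54],
    [[0.15,-0.02,0],-0.72],
    [[0.18,-0.025,0],-0.9]
  ],
  "grip": 0.7
}}

```text
time: 37.15
tool_pos: [0.608, 0.2239, 0.2205]
tool_rot: [-0.0, 0.543, 0.839, -0.0]
contact_force: [-0.0, -0.2, 0.4]
gripper_width: 0.85
```

Call:
{"fn": "play_rows", "kwargs": {
  "deltas": [
    [[0.01,-0.004,-0.01],-0.18],
    [[0.0215,-0.005,-0.02],-0.36],
    [[0.0215,-0.005,-0.04],-0.518],
    [[0.0215,-0.005,-0.05],-0.518],
    [[0.0215,-0.005,-0.05],-0.518]
  ]
}}

```text
time: 37.78
tool_pos: [0.6274, 0.2191, 0.1699]
tool_rot: [-0.001, 0.737, 0.675, -0.001]
contact_force: [0.3, -0.4, 0.6]
gripper_width: 0.851
```

Run:
```python
from h import *
s,P,im,d,c=shot("wrist","w16")
print(s["tool_pos"],np.degrees(yaw()),s["time"],s["gripper_width"])
car(c,(.629,.219),zlo=.036,zhi=.09,r=.07)
```

```text
[0.62743839 0.21913411 0.16986196] 84.93975287182275 37.775 0.8509305259809925
car centre 0.6292 0.219 size 0.1122 0.0442 long-axis yaw 84.5 ztop 0.0721 n 11161
```

View pics/w16.png

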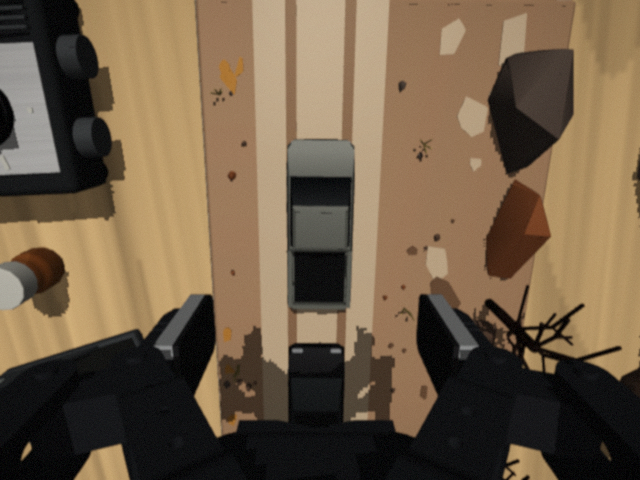

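Undisturbed. Descending.

Call:
{"fn": "play_rows", "kwargs": {
  "deltas": [
    [[0.0018,0,-0.04],-0.008],
    [[0.0018,0,-0.08],-0.008],
    [[0.0018,0,-0.115],-0.008],
    [[0.0018,0,-0.128],-0.008],
    [[0.0018,0,-0.128],-0.008]
  ]
}}

```text
time: 38.45
tool_pos: [0.6301, 0.2192, 0.0435]
tool_rot: [-0.0, 0.741, 0.672, -0.0]
contact_force: [0.6, 0.2, -0.1]
gripper_width: 0.848
```

Call:
{"fn": "play_rows", "kwargs": {
  "deltas": [
    [[0,0,-0.004],0],
    [[0,0,-0.008],0],
    [[0,0,-0.008],0]
  ]
}}

```text
time: 38.83
tool_pos: [0.6303, 0.2192, 0.0357]
tool_rot: [0.0, 0.741, 0.672, 0.0]
contact_force: [0.1, -1.1, 1.2]
gripper_width: 0.85
```

Call:
{"fn": "play_rows", "kwargs": {
  "deltas": [
    [[-0.0005,0,-0.0025],0],
    [[-0.0005,0,-0.0025],0]
  ]
}}

```text
time: 39.08
tool_pos: [0.6294, 0.2191, 0.0327]
tool_rot: [-0.0, 0.741, 0.672, -0.0]
contact_force: [-0.5, -0.4, -0.6]
gripper_width: 0.851
```

Call:
{"fn": "play_rows", "kwargs": {
  "deltas": [
    [[0,0,0],0],
    [[0,0,0],0],
    [[0,0,0],0],
    [[0,0,0],0],
    [[0,0,0],0]
  ],
  "grip": -1
}}

```text
time: 39.7
tool_pos: [0.6299, 0.2192, 0.0333]
tool_rot: [0.0, 0.741, 0.672, 0.0]
contact_force: [-0.4, 1.2, 3.6]
gripper_width: 0.502
```

Call:
{"fn": "play_rows", "kwargs": {
  "deltas": [
    [[0,0,0.01],0],
    [[0,0,0.05],0],
    [[0,0,0.1],0],
    [[-0.005,-0.02,0.14],0.03],
    [[-0.01,-0.06,0.15],0.06]
  ]
}}

```text
time: 40.33
tool_pos: [0.6212, 0.1597, 0.1876]
tool_rot: [0.002, 0.719, 0.695, 0.003]
contact_force: [0.1, 0.2, -0.5]
gripper_width: 0.497
```

Call:
{"fn": "play_rows", "kwargs": {
  "deltas": [
    [[-0.01,-0.05,0],0.01],
    [[-0.02,-0.1,0],0.03],
    [[-0.03,-0.15,0],0.05],
    [[-0.04,-0.2,0],0.07],
    [[-0.05,-0.25,0],0.07]
  ]
}}

```text
time: 40.95
tool_pos: [0.5688, -0.0924, 0.1829]
tool_rot: [-0.0, 0.696, 0.718, -0.0]
contact_force: [1.2, 0.8, -1.6]
gripper_width: 0.503
```

Call:
{"fn": "play_rows", "kwargs": {
  "deltas": [
    [[-0.01,-0.05,0],0],
    [[-0.02,-0.1,-0.01],0],
    [[-0.023,-0.14,-0.04],0],
    [[-0.023,-0.154,-0.08],0],
    [[-0.023,-0.154,-0.11],0]
  ]
}}

```text
time: 41.58
tool_pos: [0.5455, -0.2459, 0.071]
tool_rot: [-0.001, 0.697, 0.717, -0.0]
contact_force: [0.7, 0.3, -1.7]
gripper_width: 0.498
```

Call:
{"fn": "play_rows", "kwargs": {
  "deltas": [
    [[0,0,0],0],
    [[0,0,0],0]
  ]
}}

```text
time: 41.82
tool_pos: [0.5473, -0.2451, 0.0743]
tool_rot: [0.001, 0.696, 0.718, 0.0]
contact_force: [-0.1, -0.3, -0.6]
gripper_width: 0.503
```

Run:
```python
from h import *
s,P,im,d,c=shot("wrist","w17")
print(s["tool_pos"],np.degrees(yaw()),s["time"],s["gripper_width"])
s,P,im,d,c=shot("scene","s17")
cv2.imwrite("pics/s17z.png",cv2.resize(im[120:360,150:440],(725,600)))
```

```text
[ 0.54731892 -0.24509092  0.07426502] 91.8438111409586 41.825 0.5027848683654601
```

View pics/w17.png

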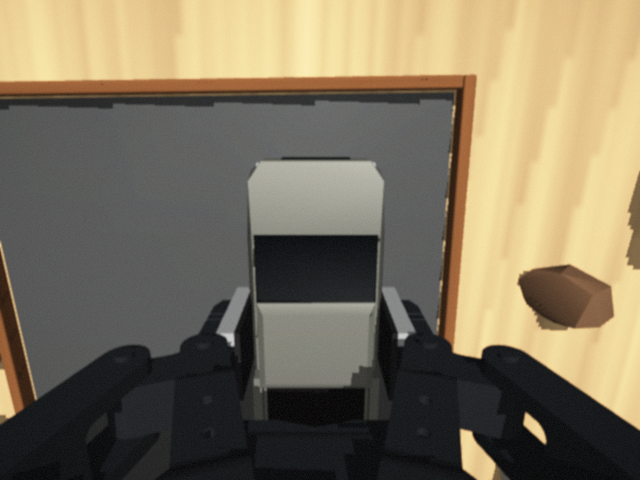

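View pics/s17z.png

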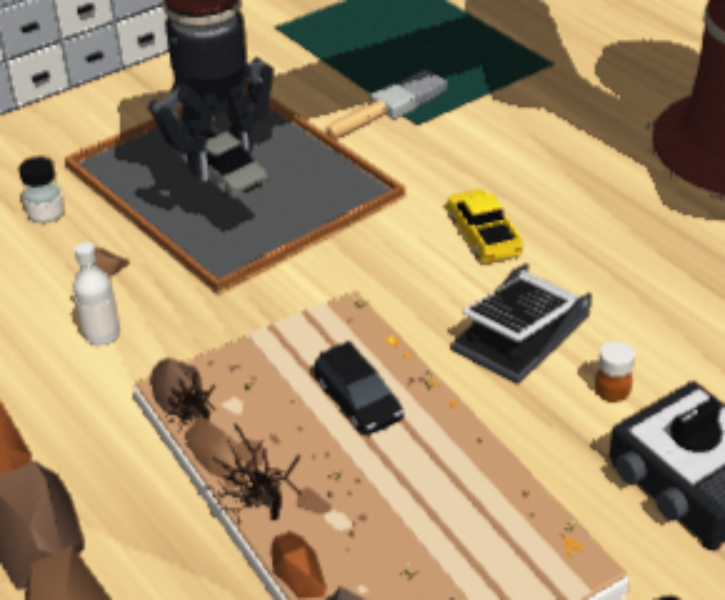

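Call:
{"fn": "play_rows", "kwargs": {
  "deltas": [
    [[0,0,-0.025],0],
    [[0,0,-0.045],0],
    [[0,0,-0.057],0],
    [[0,0,-0.062],0],
    [[0,0,-0.062],0]
  ]
}}

```text
time: 42.55
tool_pos: [0.5466, -0.2449, 0.0107]
tool_rot: [-0.0, 0.696, 0.718, -0.0]
contact_force: [0.6, -1.4, -0.9]
gripper_width: 0.501
```

Call:
{"fn": "play_rows", "kwargs": {
  "deltas": [
    [[0,0,-0.001],0],
    [[0,0,-0.001],0]
  ]
}}

```text
time: 42.8
tool_pos: [0.547, -0.2452, 0.0104]
tool_rot: [0.001, 0.696, 0.718, 0.0]
contact_force: [-0.3, 0.2, -0.6]
gripper_width: 0.5
```

Call:
{"fn": "play_rows", "kwargs": {
  "deltas": [
    [[0,0,-0.0012],0],
    [[0,0,-0.0012],0]
  ]
}}

```text
time: 43.05
tool_pos: [0.547, -0.2452, 0.0092]
tool_rot: [0.0, 0.696, 0.718, 0.0]
contact_force: [-1.9, -0.5, 2.0]
gripper_width: 0.501
```

Call:
{"fn": "play_rows", "kwargs": {
  "deltas": [
    [[0,0,0],0],
    [[0,0,0],0],
    [[0,0,0],0],
    [[0,0,0],0]
  ],
  "grip": 0.65
}}

```text
time: 43.55
tool_pos: [0.5466, -0.2449, 0.0086]
tool_rot: [-0.0, 0.696, 0.718, -0.0]
contact_force: [-0.9, -0.5, -1.6]
gripper_width: 0.828
```

Call:
{"fn": "play_rows", "kwargs": {
  "deltas": [
    [[0,0,0.02],0],
    [[0,0,0.06],0],
    [[0,0,0.11],0],
    [[0,0.02,0.16],0],
    [[0,0.06,0.18],-0.06]
  ]
}}

```text
time: 44.18
tool_pos: [0.5486, -0.1861, 0.1951]
tool_rot: [0.004, 0.718, 0.696, 0.001]
contact_force: [-0.1, 0.9, -0.0]
gripper_width: 0.822
```

Call:
{"fn": "play_rows", "kwargs": {
  "deltas": [
    [[0.01,0.05,0],-0.06],
    [[0.02,0.1,0],-0.07],
    [[0.04,0.15,0],-0.07],
    [[0.055,0.2,0],-0.07],
    [[0.067,0.265,-0.02],-0.07]
  ]
}}

```text
time: 44.8
tool_pos: [0.6147, 0.0754, 0.1744]
tool_rot: [0.002, 0.741, 0.671, 0.002]
contact_force: [0.6, 0.3, -0.1]
gripper_width: 0.825
```

Call:
{"fn": "play_rows", "kwargs": {
  "deltas": [
    [[0,0,0],0],
    [[0,0,0],0]
  ]
}}

```text
time: 45.05
tool_pos: [0.6127, 0.0739, 0.1717]
tool_rot: [0.001, 0.741, 0.672, 0.0]
contact_force: [0.5, 0.3, 0.0]
gripper_width: 0.827
```

Run:
```python
from h import *
s,P,im,d,c=shot("wrist","w18")
print(s["tool_pos"],np.degrees(yaw()),s["time"],s["gripper_width"])
car(c,(.614,.0803),zlo=.036,zhi=.09,r=.07)
s,P,im,d,c=shot("scene","s18")
cv2.imwrite("pics/s18z.png",cv2.resize(im[120:360,150:440],(725,600)))
car(c,(.547,-.245))
```

```text
[0.61268255 0.07391081 0.17170495] 84.3345472209321 45.05 0.8266139424306772
car centre 0.6144 0.0811 size 0.0923 0.0421 long-axis yaw 84.4 ztop 0.0673 n 8836
car centre 0.5495 -0.2458 size 0.046 0.1173 long-axis yaw 92.6 ztop 0.0482 n 594
```

View pics/s18z.png

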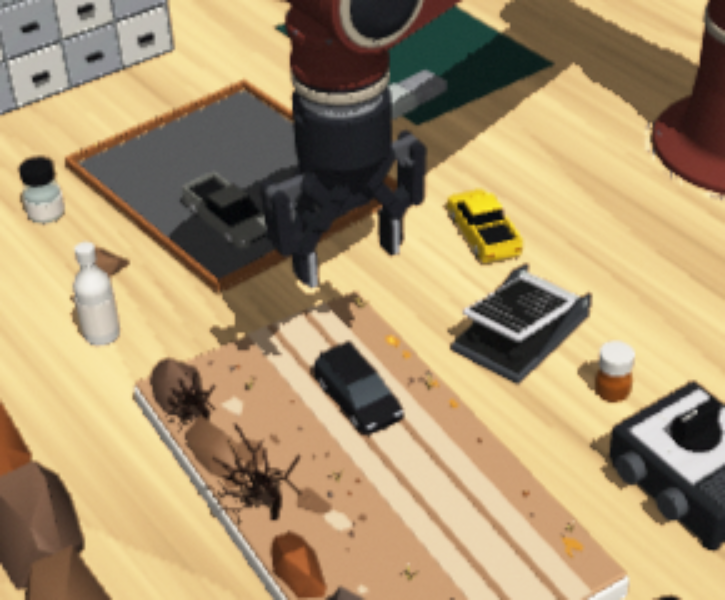

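View pics/w18.png

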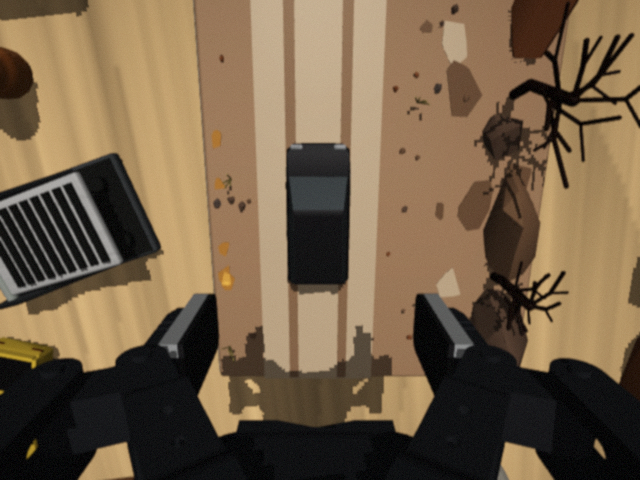

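Call:
{"fn": "play_rows", "kwargs": {
  "deltas": [
    [[0.0017,0.007,-0.02],0],
    [[0.0017,0.007,-0.06],0],
    [[0.0017,0.007,-0.11],0],
    [[0.0017,0.007,-0.132],0],
    [[0.0017,0.007,-0.132],0]
  ]
}}

```text
time: 45.78
tool_pos: [0.6124, 0.0806, 0.0361]
tool_rot: [-0.002, 0.741, 0.671, -0.002]
contact_force: [0.0, -0.1, 0.4]
gripper_width: 0.825
```

Call:
{"fn": "play_rows", "kwargs": {
  "deltas": [
    [[0,0,-0.003],0],
    [[0,0,-0.006],0],
    [[0,0,-0.006],0]
  ]
}}

```text
time: 46.15
tool_pos: [0.6149, 0.081, 0.0336]
tool_rot: [0.001, 0.741, 0.672, 0.001]
contact_force: [0.9, 0.6, -0.1]
gripper_width: 0.824
```

Call:
{"fn": "play_rows", "kwargs": {
  "deltas": [
    [[0,0,-0.0005],0],
    [[0,0,-0.0005],0],
    [[0,0,-0.0005],0],
    [[0,0,-0.0005],0],
    [[0,0,-0.0005],0]
  ],
  "grip": -1
}}

```text
time: 46.78
tool_pos: [0.6146, 0.081, 0.0327]
tool_rot: [0.0, 0.741, 0.672, 0.0]
contact_force: [-1.5, -0.2, 5.9]
gripper_width: 0.475
```

Call:
{"fn": "play_rows", "kwargs": {
  "deltas": [
    [[0,0,0.01],0],
    [[0,0,0.05],0],
    [[0,0,0.1],0],
    [[-0.005,-0.02,0.14],0.03],
    [[-0.015,-0.06,0.15],0.06]
  ]
}}

```text
time: 47.4
tool_pos: [0.6009, 0.0211, 0.1862]
tool_rot: [0.002, 0.719, 0.695, 0.002]
contact_force: [0.8, -1.3, -1.8]
gripper_width: 0.477
```

Call:
{"fn": "play_rows", "kwargs": {
  "deltas": [
    [[-0.02,-0.05,0],0.03],
    [[-0.04,-0.1,0],0.06],
    [[-0.06,-0.15,0],0.07],
    [[-0.08,-0.2,0],0.07],
    [[-0.1,-0.25,0],0.07]
  ]
}}

```text
time: 48.02
tool_pos: [0.4979, -0.2304, 0.1816]
tool_rot: [-0.0, 0.696, 0.718, -0.0]
contact_force: [1.1, -0.3, -1.3]
gripper_width: 0.474
```

Call:
{"fn": "play_rows", "kwargs": {
  "deltas": [
    [[-0.02,-0.05,0],0],
    [[-0.036,-0.1,0],0],
    [[-0.05,-0.146,-0.03],0],
    [[-0.05,-0.146,-0.07],0],
    [[-0.05,-0.146,-0.11],0]
  ]
}}

```text
time: 48.65
tool_pos: [0.4484, -0.3757, 0.0706]
tool_rot: [-0.0, 0.696, 0.718, 0.0]
contact_force: [-0.3, -1.0, -1.3]
gripper_width: 0.474
```

Call:
{"fn": "play_rows", "kwargs": {
  "deltas": [
    [[0,0,0],0],
    [[0,0,0],0]
  ]
}}

```text
time: 48.9
tool_pos: [0.4498, -0.3755, 0.0734]
tool_rot: [0.001, 0.696, 0.718, -0.0]
contact_force: [-0.9, 0.5, -0.8]
gripper_width: 0.477
```

Run:
```python
from h import *
s,P,im,d,c=shot("wrist","w19")
print(s["tool_pos"],np.degrees(yaw()),s["time"],s["gripper_width"])
```

```text
[ 0.44977296 -0.37553146  0.07340885] 91.83576013545974 48.9 0.4766105162833313
```

View pics/w19.png

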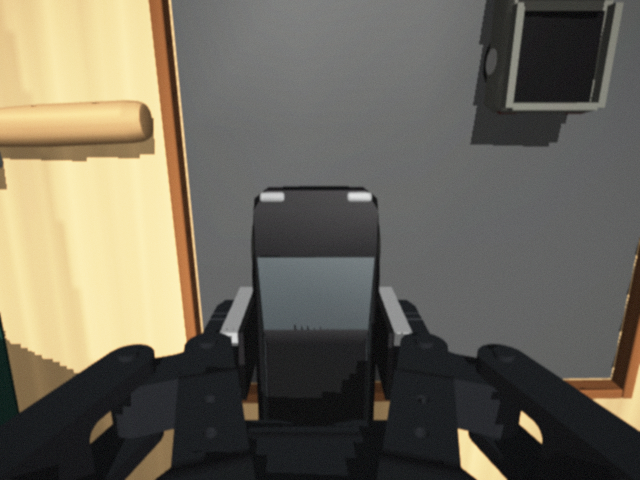

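Call:
{"fn": "play_rows", "kwargs": {
  "deltas": [
    [[0.003,0,-0.025],0],
    [[0.006,0,-0.045],0],
    [[0.006,0,-0.057],0],
    [[0.006,0,-0.0615],0],
    [[0.006,0,-0.0615],0]
  ]
}}

```text
time: 49.58
tool_pos: [0.4552, -0.3751, 0.0106]
tool_rot: [-0.0, 0.696, 0.718, -0.0]
contact_force: [-0.1, 0.3, -0.2]
gripper_width: 0.48
```

Call:
{"fn": "play_rows", "kwargs": {
  "deltas": [
    [[0,0,-0.001],0],
    [[0,0,-0.001],0]
  ]
}}

```text
time: 49.82
tool_pos: [0.4554, -0.3754, 0.0101]
tool_rot: [0.0, 0.696, 0.718, -0.0]
contact_force: [-0.2, 0.5, -1.9]
gripper_width: 0.475
```

Call:
{"fn": "play_rows", "kwargs": {
  "deltas": [
    [[0,0,-0.0014],0],
    [[0,0,-0.0014],0]
  ]
}}

```text
time: 50.08
tool_pos: [0.4555, -0.3754, 0.0088]
tool_rot: [0.0, 0.696, 0.718, -0.0]
contact_force: [-0.1, -0.7, 1.2]
gripper_width: 0.477
```

Call:
{"fn": "play_rows", "kwargs": {
  "deltas": [
    [[0,0,0],0],
    [[0,0,0],0],
    [[0,0,0],0],
    [[0,0,0],0]
  ],
  "grip": 0.6
}}

```text
time: 50.58
tool_pos: [0.4552, -0.375, 0.0081]
tool_rot: [0.0, 0.696, 0.718, 0.0]
contact_force: [-0.5, 0.2, -0.8]
gripper_width: 0.797
```

Call:
{"fn": "play_rows", "kwargs": {
  "deltas": [
    [[0,0,0.02],0],
    [[0,0,0.06],0],
    [[0,0,0.11],0],
    [[0,0,0.16],0],
    [[-0.02,0.04,0.22],0]
  ]
}}

```text
time: 51.2
tool_pos: [0.4388, -0.3426, 0.2221]
tool_rot: [0.002, 0.696, 0.718, -0.0]
contact_force: [0.1, -0.2, -0.1]
gripper_width: 0.799
```

Call:
{"fn": "play_rows", "kwargs": {
  "deltas": [
    [[-0.02,0.05,0.03],0],
    [[-0.04,0.1,0.06],0],
    [[-0.06,0.15,0.08],0],
    [[-0.08,0.2,0.08],0],
    [[-0.08,0.25,0.08],0]
  ]
}}

```text
time: 51.82
tool_pos: [0.3575, -0.0904, 0.3004]
tool_rot: [0.002, 0.696, 0.718, 0.001]
contact_force: [1.2, 0.2, -0.4]
gripper_width: 0.801
```

Run:
```python
from h import *
s,P,im,d,c=shot("scene","s20")
print(s["tool_pos"],s["time"])
car(c,(.547,-.245)); car(c,(.455,-.375))
cv2.imwrite("pics/s20z.png",cv2.resize(im[110:400,150:510],(745,600)))
s,P,im,d,c=shot("side","d20")
```

```text
[ 0.35753299 -0.09041132  0.3003751 ] 51.825
car centre 0.5492 -0.2445 size 0.0475 0.1171 long-axis yaw 93.5 ztop 0.0484 n 614
car centre 0.4508 -0.3772 size 0.0605 0.0997 long-axis yaw 94.9 ztop 0.0445 n 421
```

View pics/s20z.png

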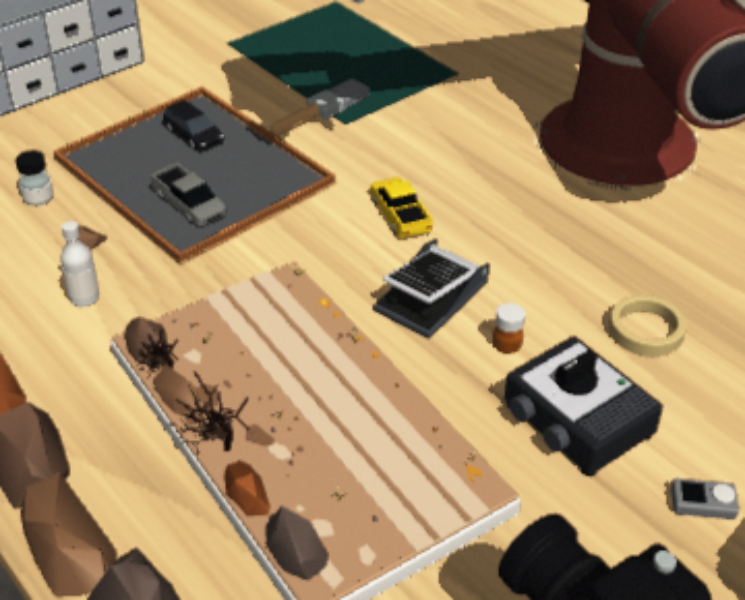

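View pics/d20.png

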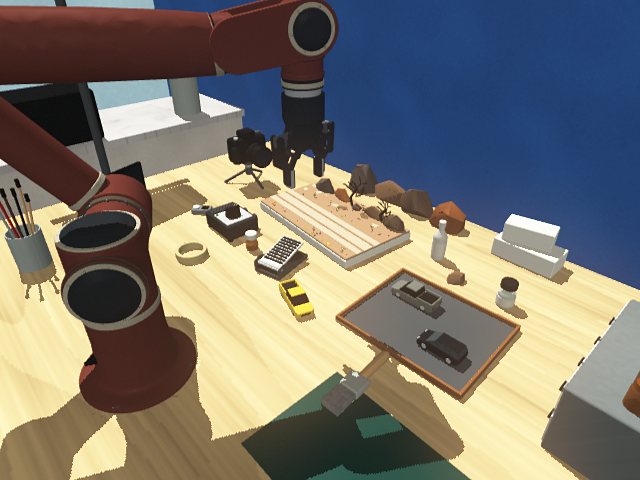

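Both cars stand on their wheels in the tray, the knob is off, the pedal is up and the other things haven't moved. I'll let the arm settle and hand in.

Call:
{"fn": "play_rows", "kwargs": {
  "deltas": [
    [[0,0,0],0],
    [[0,0,0],0],
    [[0,0,0],0]
  ]
}}

```text
time: 52.3
tool_pos: [0.3584, -0.0925, 0.2982]
tool_rot: [-0.0, 0.696, 0.718, -0.0]
contact_force: [-0.1, -0.4, 0.7]
gripper_width: 0.799
```

Run:
```python
from h import *
im0=np.load("scene_im.npy"); im,d=grab_frame("scene"); c=cloud("scene",d)
car(c,(.547,-.245)); car(c,(.455,-.375))
print(ticket.job_done())
```

```text
car centre 0.5491 -0.2454 size 0.0461 0.1207 long-axis yaw 91.6 ztop 0.0481 n 611
car centre 0.4476 -0.3764 size 0.066 0.0994 long-axis yaw 90.6 ztop 0.0438 n 427
the job is handed in; nothing more can be done
None
```

The job is done and handed in at about 52 s; no verdict was reported.

- **Cars onto the track:** The grey pickup and black hatch were the only cars in the tray. I stood both in line on the dirt track, noses towards the camera, about 35 mm apart. The yellow look-alike was left alone.
- **Picture:** I clicked the lamp on; the knob bar measured 74.7° clockwise of its off position. I then held the pedal on its stop at about 19 N for just over 2 s. A picture taken during the hold showed both cars standing ready and the knob on.
- **Afterwards:** I clicked the lamp off, and the bar measured back at its starting angle. Both cars went back into the tray, set down gently.

**Last checks:** The final scene and side pictures showed both cars on their wheels in the tray, the pedal up, the knob off and the other things where they had been. The arm was clear of everything. Neither car was knocked aside during the run.

None of the checks failed. The scene camera's car positions differed from the wrist camera's and the gripper's by 1–4 mm, and it read the hatch as larger than it is at the tray.

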